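# Lay out the bench for making and pouring plant culture medium

### The job

Lay out the bench for a batch of culture medium: put the white weighing boat in the middle of the balance pan, and stand the blue-capped powder jar on the bench midway between the balance pan and the stirrer plate, in line with them. In the middle of the steel tray, stack the three empty culture vessels (green-lidded square box, amber Petri dish, red-capped pot) upright and centred on one another, the widest base at the bottom and the narrowest on top. Leave the beaker standing on the stirrer and the pot of pens where they are.

Things in the scene. Friction and masses are not known exactly. Their poses are not given: they have to be found in the camera images.
- weighing_boat: White plastic weighing boat, open on top: square, 48 x 48 mm flat base, walls flaring to an upright lip 60 x 60 mm outside; 22 mm high, the lip being the top 8 mm. Origin: centre of its underside; x and y axes along its sides, z up. 15 g. Grip it across the lip.
- powder_jar: White round plastic jar with a ribbed blue screw cap and a paper label with a blue stripe. Body 54 mm in diameter up to 52 mm, cap 47 mm in diameter; 78 mm high in all. Origin: centre of its underside, z up. About 160 g.
- culture_box: Square clear plastic culture box with a flat, fixed green lid. Body 62 x 62 mm and 46 mm high, lid 66 x 66 mm and 12 mm thick above it; 58 mm high in all. Origin: centre of its underside; x and y axes along its sides, z up. About 70 g.
- petri_dish: Closed amber Petri dish, a flat disc 55 mm in diameter (52 mm at its foot) and 15 mm high, flat on top. Origin: centre of its underside, z up. About 20 g.
- small_pot: Small white round pot with a red screw cap, 40 mm in diameter (38 mm at its foot), 45 mm high. Origin: centre of its underside, z up. About 30 g.
- balance: White balance with a round steel pan 110 mm in diameter, flat top 50 mm above the bench; housing 38 mm high, display up to 43 mm. Origin: on the bench under the centre of the pan; x axis points away from the display (housing reaches 105 mm to -x, 65 mm to +x, 75 mm either side in y). Fixed; stands either left or right of the stirrer.
- stirrer: Blue magnetic stirrer with a white plate 110 x 110 mm, top 52 mm above the bench. Origin: on the bench under the plate's centre; x axis points away from its knob (housing reaches 85 mm to -x, knob 97 mm, 60 mm to +x, 60 mm either side in y). Fixed; always the middle one of balance, stirrer and tray, a row roughly along y. Pan and plate centres are about 270 mm apart.
- tray: Stainless steel tray, 150 mm (along x) by 190 mm (along y), floor 2 mm thick, rim 16 mm high and 4 mm thick. Origin: on the bench under the centre of its floor. Fixed to the bench; it stands on the other side of the stirrer from the balance.
- beaker: Glass beaker with a white stir bar in it, 62 mm in diameter over the rim, 80 mm high, standing loose on the stirrer's plate. Origin: centre of its underside. Not to be disturbed.
- pen_pot: Glass jar of black and blue marker pens, 64 mm in diameter, pens up to about 150 mm high, standing loose on the bench behind the stirrer (on the side away from the robot). Origin: centre of its underside. Not to be disturbed.
Things that resemble listed ones, but are neither listed nor needed, are in the scene too. Leave any yellow look-alike of the culture_box alone. Leave any purple look-alike of the weighing_boat alone.

How it is judged:
By the outcome, as a careful person would: the job done as asked, in the order asked, and still so for the second after the job is handed in, with the robot touching nothing.
It also fails if it takes over 144 s, if anything falls off the work surface, if the arm or the gripper's body presses on something with over 40 N, if the wrist force passes 120 N, or if a joint passes its speed limit or range.

### The arm

A 6-joint arm with a two-finger parallel gripper is mounted at the origin on the work surface. World frame = base frame: x ahead of the robot, y to its left, z up, the work surface at z = 0. Lengths are in m, angles in rad, forces in N, time in s.
With the tool pointing down it reaches from about 0.3 to 0.85 m from the base axis. Payload 4.2 kg.
Tool frame: the origin (TCP) lies on the centre line of the jaws, within the pads' length; the fingertips stand 25 mm ahead of it and the grasp point (between the pads) lies 6 mm ahead of it (arm.tcp_to_tips is the distance from the TCP to the fingertips, in m); y points along the fingers, z is the direction in which the jaws open and shut, and the axes are right-handed (so a half turn about y gives the same grasp; the last joint's range is limited). The gripper opens to 91 mm and grips with 3 to 60 N. Pads are 32 mm wide; open, the fingers measure 118 mm over their backs; the gripper's body (76 mm by 178 mm) begins 60 mm behind the grasp point.
Start: joints at [-1.124, 0.32, 1.565, -0, 1.257, -0.02], TCP at [0.259, -0.513, 0.217] pointing down, gripper open.
Joint ranges: [-3.11, 3.11], [-0.84, 2.01], [0.21, 2.61], [-1.34, 4.49], [0.05, 2.63], [-2.56, 2.56]. Speed limits (rad/s): [2.57, 2.57, 3.14, 3.14, 3.14, 3.14].

### API

Orientations are given as a 3x3 rotation matrix whose columns are the frame's x, y, z axes.
In Python, from plant import arm gives the robot as it stands.
- The arm moves only by the tool jog_arm, never from a script. Its argument "motion" is one flat list of numbers, 4 for each row, row after row: the shift along the tool's x, y, z in cm, then the turn about the tool's y in degrees. In form: [tx, ty, tz, twist, tx, ty, tz, twist, ...]. A call has 1 to 20 rows; each row shifts and turns the commanded pose from where the row before left it, along the tool's axes as they then stand; what a row does not reach is not made up. A row lasts 1/12 s, in which the tool goes at most 41.7 mm and 7.16 degrees, less where a joint would pass 70% of its speed; a pose out of reach is approached as far as the arm can. A call is refused whole if a number of a shift passes 4.17 or a number of a turn 7.16, either way. A call with a gripper value outside its range is refused whole. "grip" is the closure in counts, from 0 (fully open) to 255 (shut), set as the call begins (left out, the last holds). The fingers move at their own pace and stop on an object; "grip_force" is the grip in N (left out, the last holds). Time passes only in rows, so rows that do not move let the fingers close. It gives the time, the measured TCP pose, the force and the opening at its end, in the units of the state.
- arm.read_state(): the state, without advancing time (a new reading comes with each control period).
- arm.capture(name): name is "side" or "top"; returns (picture, depth): 480x640x3 uint8, red, green, blue; 480x640 float32, m along the optical axis (not along the pixel's ray), 0 where there is no reading.
- arm.camera_params(name): a dict with "fovy" (degrees; the focal length in pixels is half the picture's height over the tangent of half this angle, whatever the lens; pixels are square), "cx", "cy" (the principal point, pixels), "world_to_cam" (4x4, takes a point from world to camera coordinates). Camera axes: x right, y down, z forward; pixel columns grow to the right and rows downward; lengths in m; the calibration is good to about 2 mm. A picture is of the moment at which its call begins. camera_params takes no time and is no camera call.
- arm.close_job(): hands the job in, once; it reports no verdict.
Trained networks look in the newest picture that a camera, given by its name, has taken for a name from the list of things; names that differ only in an ending like _2 or _b are one class to them, and where a whole thing is asked for, a point or a joint stands for the part that bears it (a point fixed in the world has none). Each returns a list of dicts, best first, with "score" (0 to 1); they miss things now and then, are a little off and sometimes report something else, mostly with a low value. They report only what shows in the picture. A call takes as long as a camera call. They do not tell look-alikes from the thing itself.
- arm.cut_out(camera, target): "pixels" (480x640 bool, what is visible of it).
- arm.spot_point(camera, target): "at" ([x, y, z] in m, in world coordinates, good to about 4 mm: a listed point, or the origin of a listed thing).
The state is a dict: "clock": time; "qpos": joint angles; "qd": joint speeds; "tau": joint torques, N m; "ee_pos": TCP position; "ee_rot": TCP orientation; "ft_force": force on the tool from outside, world axes, zero at the start; "wrist_torque": the same for the moment, N m; "finger_gap": finger opening in m.
Only numpy, scipy, OpenCV 4.12 (cv2) and the standard library are available. Lean on these libraries where they do the work, as an engineer would, in place of code of your own. Each camera call takes 0.05 s, during which the arm holds its last target.

## Working session

There is one attempt and no reset: what is moved stays moved. The work goes in short steps, Python scripts to look and compute and a tool call to move; the robot and the scene stay as the last step left them, time stands still between calls to the robot, and variables do not carry over. Pictures are saved under pics/ and viewed, and the job is handed in when it is done.

Besides the shell and the picture viewer there is one more tool, called after "Call:" as a command line: name --argument value ..., lists and objects as JSON in quotes. jog_arm: Moves the arm, as the interface text tells. Its arguments: {"type":"object","properties":{"motion":{"type":"array"},"grip":{"type":"number"},"grip_force":{"type":"number"}},"required":["motion"]}

```bash
ls; mkdir -p pics
python3 - <<'E'
from plant import arm
import cv2,numpy as np
s=arm.read_state();print(s['clock'],s['ee_pos'],np.round(s['ee_rot'],3),s['finger_gap'],arm.tcp_to_tips)
for n in ('side','top'):
    im,d=arm.capture(n);cv2.imwrite(f'pics/{n}0.png',im[:,:,::-1]);np.save(f'{n}0.npy',d)
    p=arm.camera_params(n);print(n,p)
E
```

```text
pics
0.0 [ 0.25855397 -0.51300944  0.21621519] [[-0.893 -0.001  0.45 ]
 [-0.45   0.002 -0.893]
 [-0.    -1.    -0.002]] 0.09119378099922403 0.025
side {'fovy': 44.98905174209153, 'cx': 314.1934892165602, 'cy': 243.76162468016696, 'world_to_cam': array([[-0.88709052, -0.46156826, -0.00501586,  0.49859769],
       [-0.33021393,  0.64215775, -0.69180358,  0.16844965],
       [ 0.32253554, -0.61203609, -0.72206831,  1.26943739],
       [ 0.        ,  0.        ,  0.        ,  1.        ]])}
top {'fovy': 54.84621914654417, 'cx': 323.3501891720115, 'cy': 247.96371224192072, 'world_to_cam': array([[ 0.06470937, -0.99790192, -0.00211094,  0.03015761],
       [-0.9771718 , -0.06293587, -0.20291465,  0.54112312],
       [ 0.20235606,  0.01519323, -0.97919415,  0.90886816],
       [ 0.        ,  0.        ,  0.        ,  1.        ]])}
```

View pics/top0.png

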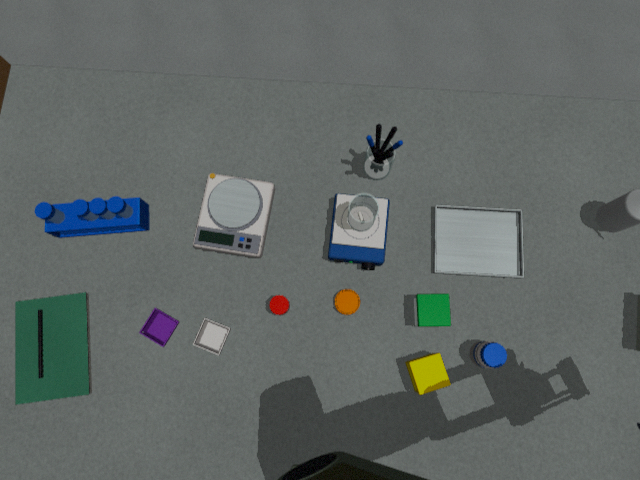

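View pics/side0.png

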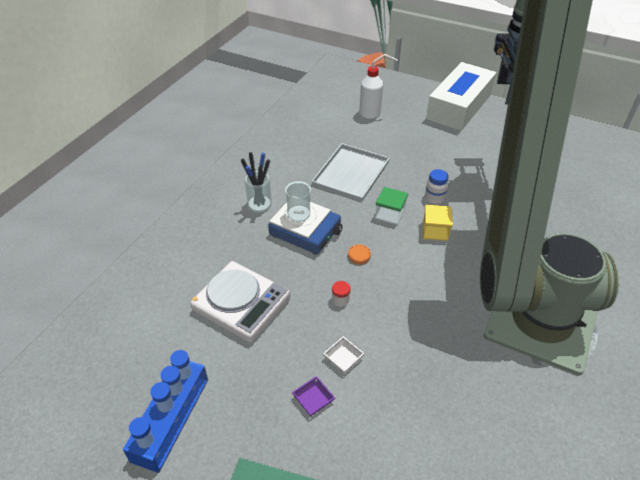

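```bash
cat > h.py <<'E'
from plant import arm
import cv2,numpy as np
NAMES=['weighing_boat','powder_jar','culture_box','petri_dish','small_pot','balance','stirrer','tray','beaker','pen_pot']
def cam(n):
    p=arm.camera_params(n);f=240/np.tan(np.radians(p['fovy'])/2);return p,f
def proj(n,P):
    p,f=cam(n);c=p['world_to_cam'];P=np.atleast_2d(P);q=P@c[:3,:3].T+c[:3,3]
    return np.c_[p['cx']+f*q[:,0]/q[:,2],p['cy']+f*q[:,1]/q[:,2]]
def cloud(n,d):
    p,f=cam(n);c=p['world_to_cam'];v,u=np.mgrid[:480,:640]
    q=np.stack([(u-p['cx'])/f*d,(v-p['cy'])/f*d,d],-1)
    return (q-c[:3,3])@c[:3,:3]
E
python3 - <<'E'
from h import *
for n in ('top','side'):
    for t in NAMES:
        r=arm.spot_point(n,t)
        print(n,t,[(round(x['score'],2),np.round(x['at'],3).tolist(),proj(n,x['at'])[0].round().tolist()) for x in r[:4]])
E
```

```text
top weighing_boat [(0.71, [0.353, 0.397, -0.002], [163.0, 328.0]), (0.62, [0.343, 0.287, -0.004], [213.0, 336.0])]
top powder_jar [(0.76, [0.342, -0.283, -0.001], [482.0, 355.0]), (0.73, [0.626, 0.264, -0.001], [238.0, 209.0])]
top culture_box [(0.75, [0.297, -0.158, -0.001], [422.0, 373.0]), (0.56, [0.427, -0.162, 0.0], [426.0, 311.0]), (0.48, [0.435, 0.012, 0.002], [345.0, 301.0])]
top petri_dish [(0.86, [0.436, 0.01, 0.002], [346.0, 301.0])]
top small_pot [(0.58, [0.416, 0.149, -0.0], [281.0, 306.0])]
top balance [(0.62, [0.629, 0.265, -0.003], [238.0, 208.0])]
top stirrer [(0.71, [0.604, -0.008, -0.003], [358.0, 226.0]), (0.41, [0.612, -0.008, 0.051], [360.0, 216.0])]
top tray [(0.82, [0.585, -0.273, -0.0], [477.0, 242.0])]
top beaker [(0.65, [0.611, -0.008, 0.053], [360.0, 217.0])]
top pen_pot [(0.59, [0.745, -0.042, -0.003], [376.0, 168.0])]
side weighing_boat [(0.83, [0.343, 0.289, -0.0], [343.0, 360.0])]
side powder_jar [(0.77, [0.343, -0.278, 0.002], [435.0, 197.0])]
side culture_box [(0.74, [0.299, -0.16, -0.004], [436.0, 232.0]), (0.62, [0.426, -0.168, -0.0], [390.0, 213.0])]
side petri_dish [(0.59, [0.434, 0.005, -0.004], [360.0, 256.0])]
side small_pot [(0.56, [0.417, 0.149, 0.001], [341.0, 299.0])]
side balance [(0.81, [0.629, 0.261, 0.001], [235.0, 300.0])]
side stirrer [(0.79, [0.6, -0.009, 0.002], [303.0, 229.0])]
side tray [(0.79, [0.586, -0.274, -0.001], [352.0, 173.0])]
side beaker [(0.9, [0.609, -0.01, 0.052], [299.0, 213.0])]
side pen_pot [(0.59, [0.751, -0.04, 0.001], [258.0, 204.0]), (0.45, [0.344, -0.278, -0.0], [434.0, 198.0])]
```

The pictures agree with the networks. The boats are white at (213,336) and purple at (160,327); I want the white one. The boxes are green at (434,310) and yellow at (429,373); I want the green one. I'll confirm with an enlarged crop and refine the poses from depth.

```bash
cat >> h.py <<'E'
def band(C,xy,r,zlo,zhi):
    m=(np.hypot(C[...,0]-xy[0],C[...,1]-xy[1])<r)&(C[...,2]>zlo)&(C[...,2]<zhi)
    return C[m]
def rect(P):
    c,s,a=cv2.minAreaRect((P[:,:2]*1000).astype(np.float32));return np.round(c,1),np.round(s,1),round(a,1)
def circ(P):
    c,r=cv2.minEnclosingCircle((P[:,:2]*1000).astype(np.float32));return np.round(c,1),round(r*2,1)
E
python3 - <<'E'
from h import *
for n in ('top','side'):
    d=np.load(n+'0.npy');C=cloud(n,d);C[d==0]=9
    for t,xy,r,lo,hi,k in [('boat',(.343,.288),.05,.014,.03,rect),('jar',(.343,-.28),.045,.07,.085,circ),('jarbody',(.343,-.28),.045,.02,.085,circ),('box',(.427,-.164),.055,.052,.065,rect),('boxall',(.427,-.164),.055,.02,.065,rect),
      ('petri',(.435,.01),.04,.011,.02,circ),('pot',(.416,.149),.035,.04,.05,circ),('pan',(.628,.263),.08,.046,.056,circ),('housing',(.618,.263),.13,.033,.041,rect),
      ('plate',(.602,-.008),.09,.048,.056,rect),('tray',(.586,-.274),.14,.009,.02,rect)]:
        P=band(C,xy,r,lo,hi)
        print(n,t,len(P),*(k(P) if len(P)>5 else ()), 'z',P[:,2].mean().round(4) if len(P) else '')
im=cv2.imread('pics/top0.png')
a=cv2.resize(im[280:400,120:260],None,fx=2.8,fy=2.8);b=cv2.resize(im[280:400,390:530],None,fx=2.8,fy=2.8)
cv2.imwrite('pics/crop.png',np.hstack([a,b]))
E
```

```text
top boat 181 [344.9 286.5] [61.3 60. ] 72.3 z 0.0201
top jar 496 [ 344.7 -281.7] 49.9 z 0.0763
top jarbody 773 [ 345.1 -279.2] 54.8 z 0.0658
top box 1063 [ 426.5 -166.4] [65.  67.2] 3.6 z 0.0567
top boxall 1130 [ 426.5 -166.4] [65.2 67.2] 3.4 z 0.0554
top petri 492 [435.2   7.7] 54.7 z 0.0141
top pot 300 [417.2 149. ] 41.4 z 0.0439
top pan 1879 [627.3 263.6] 111.4 z 0.0492
top housing 2484 [606.7 264.4] [148.9 168.1] 84.4 z 0.0375
top plate 1804 [600.2  -8.1] [109.7 119.7] 87.3 z 0.0514
top tray 724 [ 586.8 -271.5] [154.2 193.9] 0.1 z 0.0139
side boat 274 [344.2 287.1] [62.5 61.5] 72.4 z 0.02
side jar 212 [ 342.8 -279.1] 54.4 z 0.0769
side jarbody 538 [ 343.5 -277.7] 57.2 z 0.0573
side box 490 [ 425.9 -164.7] [67.  75.8] 5.8 z 0.0577
side boxall 738 [ 426. -165.] [67.  76.4] 5.8 z 0.0502
side petri 303 [434.2   8.2] 58.9 z 0.0152
side pot 218 [416.4 149.7] 46.4 z 0.045
side pan 1525 [616.3 264.9] 133.5 z 0.0505
side housing 1686 [606.8 267.5] [151.7 170.4] 84.5 z 0.0381
side plate 876 [595.1  -5. ] [122.5 130.4] 81.8 z 0.052
side tray 430 [ 586.3 -270.1] [154.5 201.5] 0.8 z 0.014
```

View pics/crop.png

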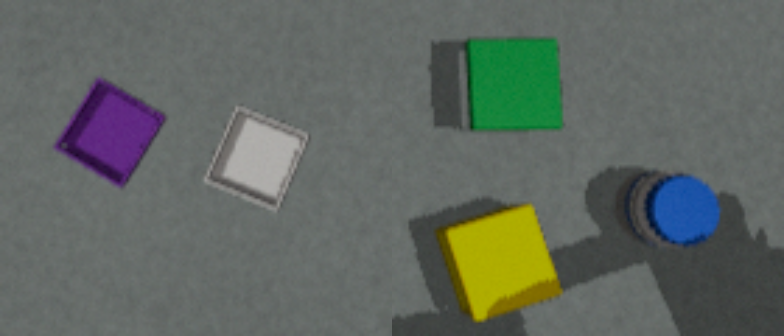

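Call:
jog_arm --motion '[0,0,0,-7.03,0,0,0,-7.03,0,0,0,-7.03,0,0,0,-7.03,0,0,0,-7.03,0,0,0,-7.03,0,0,0,-7.03,0,0,0,-7.03,0,0,0,-7.03,0,0,3.2,0,0,0,3.2,0,0,0,3.2,0,0,0,3.2,0,0,0,3.2,0,0,0,3.2,0,-3,0,0,0,-3,0,0,0,-3,0,0,0,-3,0,0,0]' --grip 0 --grip_force 8

```text
clock: 2.68
ee_pos: [0.4509, -0.3921, 0.2165]
ee_rot: [[0.0, -0.0, 1.0], [-1.0, 0.001, 0.0], [-0.001, -1.0, -0.0]]
ft_force: [0.2, 0.0, 1.2]
finger_gap: 0.091
```

Call:
jog_arm --motion '[-3.4,0,0,0,-3.4,0,0,0,-3.4,0,0,0,-3.4,0,0,0,-3.4,0,0,0,-3.4,0,0,0,-3.4,0,0,0,-3.4,0,0,0,-3.4,0,0,0,-3.4,0,0,0,-3.4,0,-1.06,0,-3.4,0,-1.06,0,-3.4,0,-1.06,0,-3.4,0,-1.06,0,-3.4,0,-1.06,0,-3.4,0,-1.06,0,-3.4,0,-1.06,0,-3.4,0,-1.06,0,-3.4,0,-1.06,0,-3.4,0,-1.06,0]'

```text
clock: 4.35
ee_pos: [0.3437, 0.2882, 0.2173]
ee_rot: [[0.001, 0.001, 1.0], [-1.0, 0.0, 0.001], [-0.0, -1.0, 0.001]]
ft_force: [1.4, 0.8, 0.2]
finger_gap: 0.0914
```

Call:
jog_arm --motion '[0,0,0,5.9,0,0,0,5.9,0,0,0,5.9,0,2.5,0,0,0,2.5,0,0,0,2.5,0,0,0,2.5,0,0,0,0,0,0]'

```text
clock: 5.02
ee_pos: [0.3418, 0.2844, 0.1133]
ee_rot: [[-0.304, -0.007, 0.953], [-0.953, -0.006, -0.304], [0.008, -1.0, -0.005]]
ft_force: [-0.8, -0.3, -0.0]
finger_gap: 0.0909
```

Call:
jog_arm --motion '[0,0,0,0,0,0,0,0]'

```text
clock: 5.18
ee_pos: [0.3454, 0.2872, 0.1182]
ee_rot: [[-0.304, 0.002, 0.953], [-0.953, 0.001, -0.304], [-0.002, -1.0, 0.001]]
ft_force: [-0.2, -0.5, 0.5]
finger_gap: 0.0912
```

Call:
jog_arm --motion '[0,2.5,0,0,0,2.5,0,0,0,2.5,0,0,0,1.4,0,0,0,0,0,0,0,0,0,0,0,0,0,0]'

```text
clock: 5.77
ee_pos: [0.346, 0.2876, 0.0297]
ee_rot: [[-0.304, 0.003, 0.953], [-0.953, 0.002, -0.304], [-0.003, -1.0, 0.002]]
ft_force: [-0.8, -0.6, 0.5]
finger_gap: 0.0912
```

Call:
jog_arm --motion '[0,0,0,0,0,0,0,0,0,0,0,0,0,0,0,0,0,0,0,0,0,0,0,0,0,0,0,0,0,0,0,0]' --grip 255 --grip_force 5

```text
clock: 6.43
ee_pos: [0.3445, 0.2865, 0.028]
ee_rot: [[-0.304, -0.0, 0.953], [-0.953, -0.0, -0.304], [0.0, -1.0, -0.0]]
ft_force: [-0.3, -0.6, -0.2]
finger_gap: 0.0408
```

```bash
cat >> h.py <<'E'
def snap(n,name,box=None,f=2):
    im,d=arm.capture(n)
    o=im[:,:,::-1]
    if box: x0,y0,x1,y1=box;o=cv2.resize(np.ascontiguousarray(o[y0:y1,x0:x1]),None,fx=f,fy=f,interpolation=cv2.INTER_CUBIC)
    cv2.imwrite('pics/'+name,o);C=cloud(n,d);C[d==0]=9;return im,d,C
E
python3 - <<'E'
from h import *
snap('side','g1.png',(250,280,450,430),4)
s=arm.read_state();print(s['finger_gap'],s['ft_force'],s['clock'])
E
```

```text
0.036579816346599646 [-0.45961002 -0.13107558  0.18932409] 6.4833
```

View pics/g1.png

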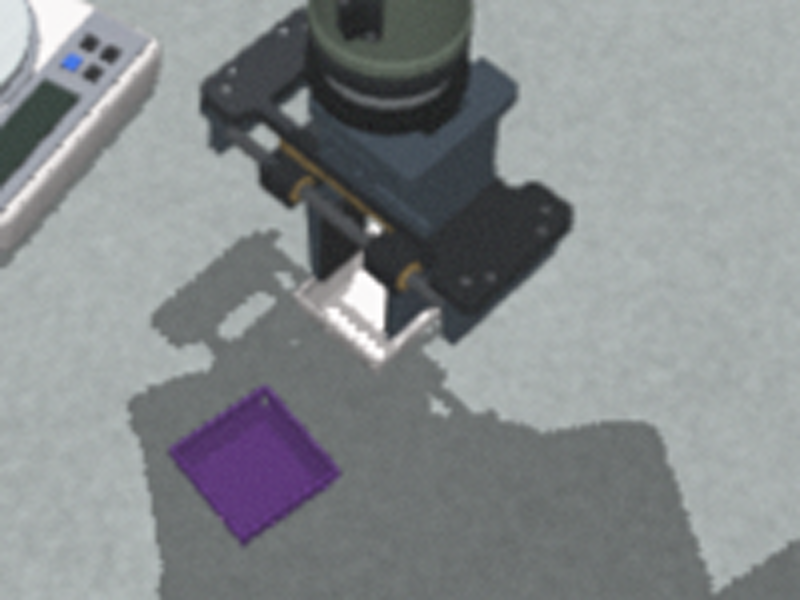

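Call:
jog_arm --motion '[0,-1,0,0,0,-1,0,0,0,-1,0,0,0,0,0,0,0,0,0,0]'

```text
clock: 6.9
ee_pos: [0.3448, 0.2867, 0.0582]
ee_rot: [[-0.304, 0.001, 0.953], [-0.953, 0.001, -0.304], [-0.001, -1.0, 0.001]]
ft_force: [0.6, 0.1, 0.4]
finger_gap: 0.0036
```

Run:
```python
from h import *
snap('side','g2.png',(250,280,450,430),4)
s=arm.read_state();print(s['finger_gap'],s['ft_force'],s['ee_pos'])
```

```text
0.0010805274589187684 [ 0.55201365  0.01825752 -0.41341478] [0.3444068  0.28637686 0.05774796]
```

View pics/g2.png

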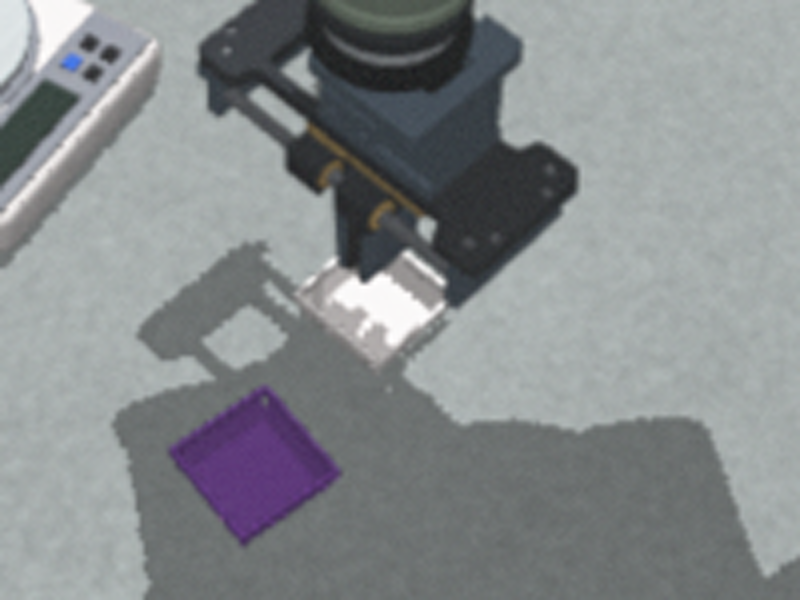

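Call:
jog_arm --motion '[0,-3,0,0,0,-3,0,0,0,-3,0,0,0,-3,0,0,-4,0,0,0,-4,0,0,0,-4,0,0,0,-4,0,0,0,0,0,0,0,0,0,0,0,0,0,0,0]' --grip 0

```text
clock: 7.87
ee_pos: [0.3924, 0.438, 0.1766]
ee_rot: [[-0.303, -0.002, 0.953], [-0.953, -0.003, -0.303], [0.003, -1.0, -0.001]]
ft_force: [-0.2, -0.3, -0.7]
finger_gap: 0.0715
```

Run:
```python
from h import *
s=arm.read_state();print(s['finger_gap'],s['ee_pos'],s['clock'])
im,d,C=snap('top','t3.png',(110,260,310,410),4)
P=band(C,(.345,.287),.055,.014,.03);print(rect(P),len(P),P[:,2].max())
im,d,C=snap('side','s3.png',(250,280,450,430),4)
P=band(C,(.345,.287),.055,.014,.03);print(rect(P),len(P),P[:,2].max())
```

```text
0.07148493517465272 [0.39241938 0.43800586 0.17659054] 7.8667
(array([344.8, 286.3]), array([61.4, 59.8]), 72.4) 177 0.025955734384778942
(array([344.6, 287.1]), array([62.3, 61.2]), 72.4) 232 0.02604377038180722
```

View pics/t3.png

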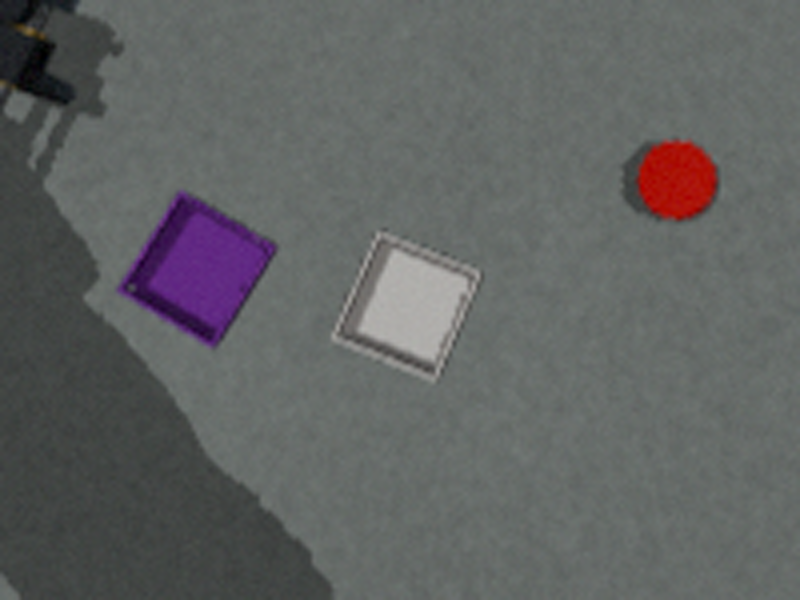

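View pics/s3.png

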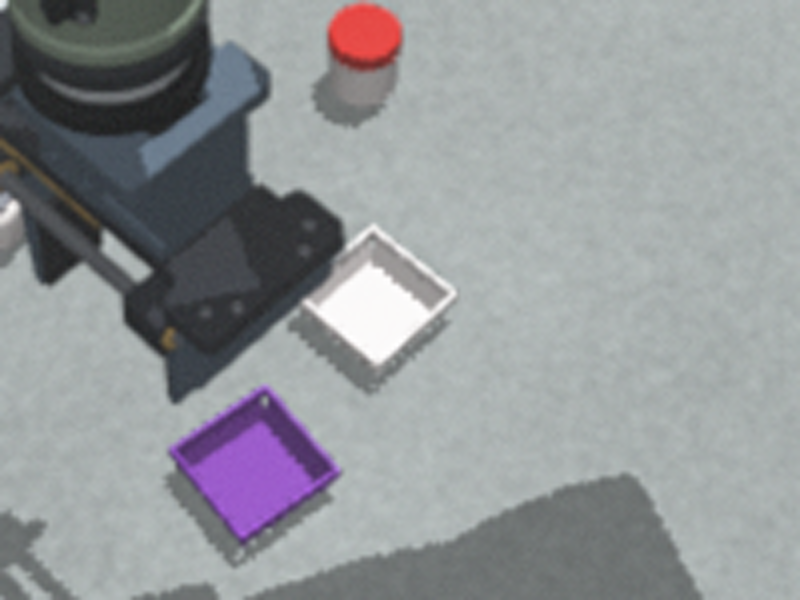

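Looking at both views, the boat at (405,305) in the top crop is unmoved and intact: the fingers passed through the light lip while closing fast. I'll grip again, more slowly and with the closure limited to the lip width.

Call:
jog_arm --motion '[4,0,0,0,4,0,0,0,4,0,0,0,4,0,0,0,0,3,0,0,0,3,0,0,0,0,0,0,0,0,0,0,0,0,0,0]' --grip 40 --grip_force 3

```text
clock: 8.72
ee_pos: [0.3452, 0.2868, 0.1193]
ee_rot: [[-0.304, 0.002, 0.953], [-0.953, 0.001, -0.304], [-0.002, -1.0, 0.001]]
ft_force: [0.5, -0.1, 0.5]
finger_gap: 0.0772
```

Call:
jog_arm --motion '[0,2.5,0,0,0,2.5,0,0,0,2.5,0,0,0,1.7,0,0,0,0,0,0,0,0,0,0,0,0,0,0]'

```text
clock: 9.3
ee_pos: [0.3459, 0.2877, 0.0276]
ee_rot: [[-0.304, 0.003, 0.953], [-0.953, 0.002, -0.304], [-0.003, -1.0, 0.002]]
ft_force: [-0.1, 1.1, 0.5]
finger_gap: 0.0768
```

Call:
jog_arm --motion '[0,0,0,0,0,0,0,0,0,0,0,0,0,0,0,0]' --grip 78

```text
clock: 9.63
ee_pos: [0.3449, 0.2868, 0.0266]
ee_rot: [[-0.304, 0.001, 0.953], [-0.953, 0.001, -0.304], [-0.001, -1.0, 0.001]]
ft_force: [0.2, 0.3, -0.0]
finger_gap: 0.0637
```

Call:
jog_arm --motion '[0,0,0,0,0,0,0,0,0,0,0,0]' --grip 84

```text
clock: 9.88
ee_pos: [0.3446, 0.2865, 0.026]
ee_rot: [[-0.304, 0.0, 0.953], [-0.953, -0.0, -0.304], [0.0, -1.0, 0.0]]
ft_force: [1.0, -0.3, 0.7]
finger_gap: 0.061
```

Call:
jog_arm --motion '[0,0,0,0,0,0,0,0,0,0,0,0]' --grip 89

```text
clock: 10.13
ee_pos: [0.3445, 0.2865, 0.026]
ee_rot: [[-0.304, -0.0, 0.953], [-0.953, -0.0, -0.304], [0.0, -1.0, -0.0]]
ft_force: [0.6, 0.5, 0.4]
finger_gap: 0.0595
```

Call:
jog_arm --motion '[0,0,0,0,0,0,0,0,0,0,0,0]' --grip 93

```text
clock: 10.38
ee_pos: [0.3446, 0.2865, 0.026]
ee_rot: [[-0.304, -0.0, 0.953], [-0.953, -0.0, -0.304], [0.0, -1.0, 0.0]]
ft_force: [-0.5, 0.5, -0.5]
finger_gap: 0.058
```

Run:
```python
from h import *
snap('side','g4.png',(250,280,450,430),4)
s=arm.read_state();print(s['finger_gap'],s['ft_force'],s['clock'])
```

```text
0.05793361688880568 [ 0.63439126 -0.25237648  0.54096093] 10.4333
```

View pics/g4.png

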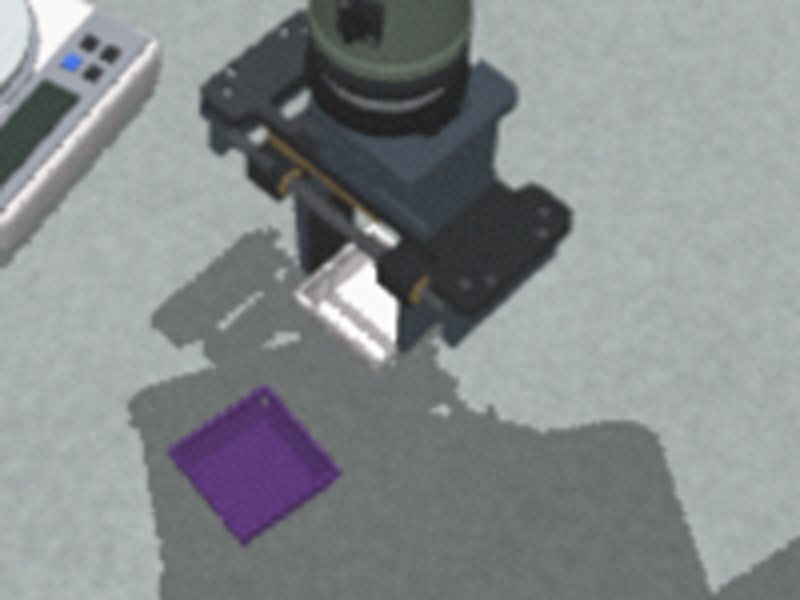

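Call:
jog_arm --motion '[0,-0.3,0,0,0,-0.5,0,0,0,-1,0,0,0,-1,0,0,0,-1,0,0,0,0,0,0,0,0,0,0]'

```text
clock: 11.02
ee_pos: [0.3449, 0.2868, 0.0646]
ee_rot: [[-0.304, 0.001, 0.953], [-0.953, 0.001, -0.304], [-0.001, -1.0, 0.001]]
ft_force: [-1.4, 0.7, 0.2]
finger_gap: 0.0576
```

Run:
```python
from h import *
snap('side','g5.png',(250,260,450,410),4)
s=arm.read_state();print(s['finger_gap'],s['ft_force'],s['ee_pos'])
```

```text
0.05777096277567148 [-1.29207207 -0.82686935  0.38272299] [0.34450125 0.28647105 0.06408253]
```

View pics/g5.png

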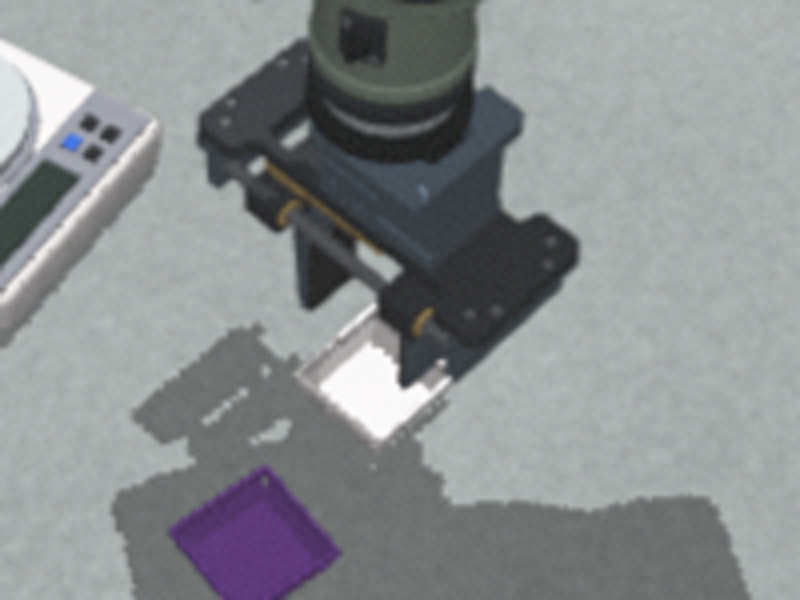

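Run:
```python
from h import *
s=arm.read_state();R=np.array(s['ee_rot']);p=np.array(s['ee_pos']);g=s['finger_gap']
def crop(P,x0,y0): return ((proj('side',P)-[x0,y0])*4).round().tolist()
for sg in(-1,1):
  for w in (-.016,.016):
    print(sg,w,crop(p+R@np.array([w,.025,sg*g/2]),250,260))
# g1
p1=np.array([.3445,.2865,.028])
for sg in(-1,1):
  for w in (-.016,.016): print('g1',sg,w,crop(p1+R@np.array([w,.025,sg*.0385/2]),250,280))
# depth of near finger now
im,d=arm.capture('side');C=cloud('side',d)
m=(d>0)&(np.hypot(C[...,0]-.345,C[...,1]-.287)<.06)&(im.max(2)<80)&(C[...,2]<.09)&(C[...,2]>.008)
P=C[m];z=R[:,2];q=(P-p)@R;print(np.percentile(q,[1,10,50,90,99],axis=0).round(4));print(np.percentile(P[:,2],[0,1,5]))
```

```text
-1 -0.016 [[396.0, 406.0]]
-1 0.016 [[440.0, 367.0]]
1 -0.016 [[313.0, 337.0]]
1 0.016 [[356.0, 300.0]]
g1 -1 -0.016 [[380.0, 353.0]]
g1 -1 0.016 [[422.0, 315.0]]
g1 1 -0.016 [[326.0, 307.0]]
g1 1 0.016 [[368.0, 270.0]]
[[-0.0185 -0.0256 -0.0396]
 [-0.0177 -0.0229 -0.0384]
 [-0.0111 -0.0142  0.0296]
 [ 0.004  -0.0025  0.0335]
 [ 0.0113  0.0017  0.0375]]
[0.01863936 0.06234683 0.06443529]
```

Run:
```python
from h import *
s=arm.read_state();R=np.array(s['ee_rot']);p=np.array(s['ee_pos']);g=s['finger_gap'];print(p,g,s['qpos'])
im,d,C=snap('side','g6.png',(290,290,390,365),8)
np.save('c6.npy',C)
q=(C-p)@R
m=(d>0)&(np.abs(q[...,0])<.03)&(np.abs(q[...,2])<.06)&(q[...,1]>-.05)&(q[...,1]<.03)
Q=q[m]
for lo in np.arange(-.03,.03,.004):
    k=Q[(Q[:,1]>=lo)&(Q[:,1]<lo+.004)]
    if len(k): print(round(lo,3),len(k),'x',k[:,0].min().round(3),k[:,0].max().round(3),'z+',k[k[:,2]>0][:,2].min().round(3) if (k[:,2]>0).any() else '', k[k[:,2]>0][:,2].max().round(3) if (k[:,2]>0).any() else '','z-',k[k[:,2]<0][:,2].min().round(3) if (k[:,2]<0).any() else '',k[k[:,2]<0][:,2].max().round(3) if (k[:,2]<0).any() else '')
```

```text
[0.3442986  0.28630949 0.06376892] 0.058105098874781796 [ 6.68085841e-01  2.89655302e-01  2.06090290e+00 -1.35838629e-04
  7.91610841e-01  9.76807837e-01]
-0.03 23 x -0.019 0.015 z+ 0.028 0.037 z- -0.041 -0.028
-0.026 20 x -0.019 0.012 z+ 0.029 0.039 z- -0.04 -0.029
-0.022 30 x -0.018 0.015 z+ 0.028 0.038 z- -0.04 -0.029
-0.018 24 x -0.019 0.005 z+ 0.029 0.036 z- -0.039 -0.029
-0.014 21 x -0.019 0.006 z+ 0.029 0.038 z- -0.039 -0.03
-0.01 28 x -0.019 0.007 z+ 0.029 0.038 z- -0.039 -0.029
-0.006 21 x -0.019 0.009 z+ 0.029 0.034 z- -0.038 -0.03
-0.002 15 x -0.018 0.01 z+ 0.029 0.034 z- -0.036 -0.029
0.002 7 x -0.013 0.013 z+ 0.03 0.032 z-
```

View pics/g6.png

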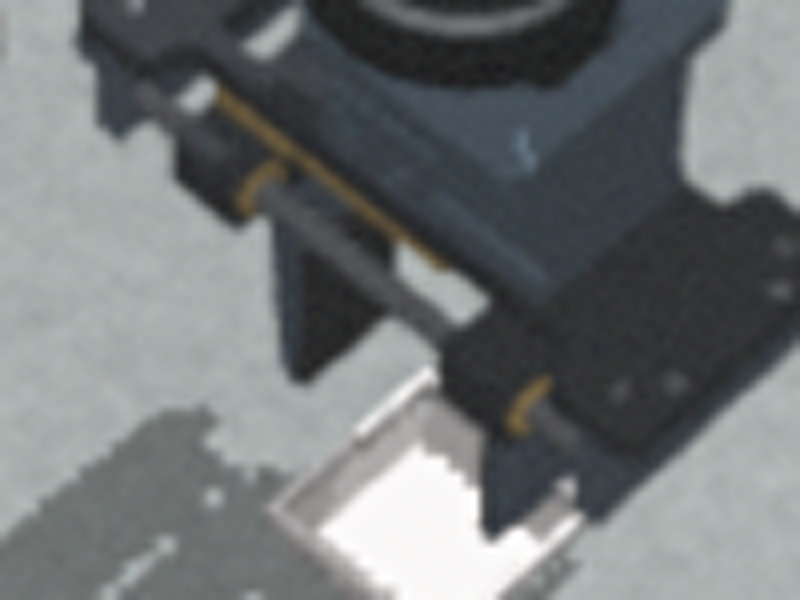

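The tips measured from depth lie only about 3 mm ahead of the reported TCP, not 25 mm. The real fingers are therefore about 22 mm higher than the stated geometry, and they closed above the boat. I'll correct for this.

Call:
jog_arm --motion '[0,0,0,0,0,0,0,0,0,0,0,0,0,2,0,0,0,1.6,0,0,0,0.8,0,0,0,0.6,0,0,0,0.2,0,0,0,0,0,0,0,0,0,0,0,0,0,0,0,0,0,0]' --grip 40

```text
clock: 12.17
ee_pos: [0.3449, 0.2868, 0.0126]
ee_rot: [[-0.304, 0.001, 0.953], [-0.953, 0.001, -0.304], [-0.001, -1.0, 0.001]]
ft_force: [-1.3, 0.5, -0.0]
finger_gap: 0.0767
```

Run:
```python
from h import *
s=arm.read_state();R=np.array(s['ee_rot']);p=np.array(s['ee_pos']);print(p,s['ft_force'])
im,d,C=snap('side','g7.png',(290,290,390,365),8)
q=(C-p)@R
m=(d>0)&(np.abs(q[...,0])<.03)&(np.abs(q[...,2])<.06)&(np.abs(q[...,2])>.034)&(im.max(2)<80)
print(np.sort(C[m][:,2])[:15].round(4))
```

```text
[0.34494737 0.28680288 0.01256155] [-1.25223449  0.54699177 -0.0315358 ]
[-0.      0.0069  0.0111  0.0122  0.0123  0.0124  0.0128  0.0131  0.0132
  0.0138  0.0139  0.0139  0.0145  0.0152  0.0155]
```

View pics/g7.png

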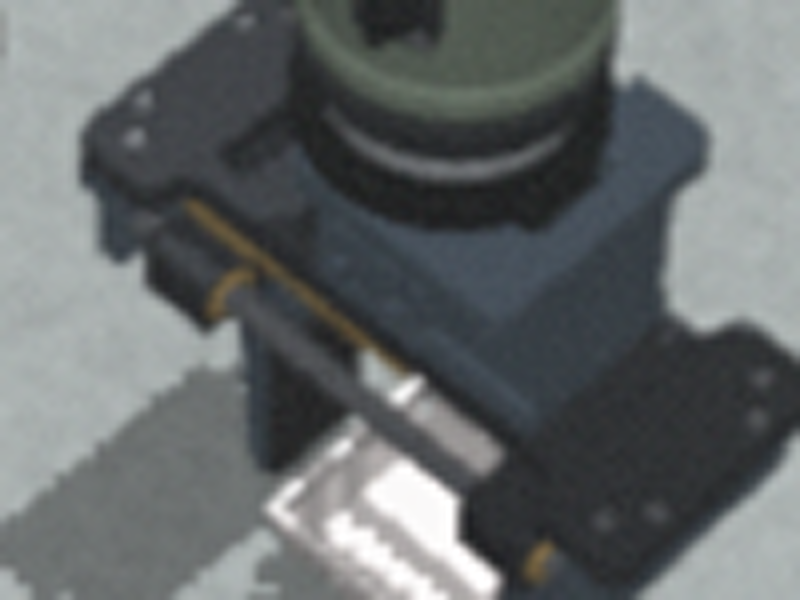

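Call:
jog_arm --motion '[0,0.2,0,0,0,0.2,0,0,0,0.2,0,0,0,0,0,0,0,0,0,0]' --grip 70

```text
clock: 12.63
ee_pos: [0.3444, 0.2864, 0.0058]
ee_rot: [[-0.304, -0.0, 0.953], [-0.953, -0.0, -0.304], [0.0, -1.0, -0.0]]
ft_force: [-0.2, 0.2, 0.2]
finger_gap: 0.0661
```

Call:
jog_arm --motion '[0,0,0,0,0,0,0,0,0,0,0,0,0,0,0,0,0,0,0,0]' --grip 100 --grip_force 4

```text
clock: 13.05
ee_pos: [0.3446, 0.2865, 0.006]
ee_rot: [[-0.304, 0.0, 0.953], [-0.953, -0.0, -0.304], [-0.0, -1.0, 0.0]]
ft_force: [0.0, 0.1, -0.5]
finger_gap: 0.0601
```

Call:
jog_arm --motion '[0,-0.5,0,0,0,-1,0,0,0,-2,0,0,0,-2.5,0,0,0,-2.5,0,0,0,-2.5,0,0,0,-1,0,-5.9,0,0,0,-5.9,0,0,0,-5.9,0,0,0,0,0,0,0,0]' --grip 140 --grip_force 5

```text
clock: 13.97
ee_pos: [0.3445, 0.2864, 0.1262]
ee_rot: [[-0.002, 0.0, 1.0], [-1.0, 0.0, -0.002], [-0.0, -1.0, 0.0]]
ft_force: [-0.9, 0.3, -0.1]
finger_gap: 0.0601
```

Call:
jog_arm --motion '[0.2,0,1,0,0.2,0,2,0,0.2,0,2.5,0,0.2,0,2.5,0,0.2,0,2.5,0,0.2,0,2.5,0,0.2,0,2.5,0,0.2,0,2.5,0,0.2,0,2.5,0,0.2,0,2.5,0,0.2,0,2.3,0,0.1,0,2,0,0,0,1,0,0,0,0,0,0,0,0,0,0,0,0,0]'

```text
clock: 15.3
ee_pos: [0.6269, 0.2633, 0.1255]
ee_rot: [[-0.0, -0.002, 1.0], [-1.0, -0.001, -0.0], [0.001, -1.0, -0.002]]
ft_force: [-0.5, 0.1, 0.6]
finger_gap: 0.0602
```

Run:
```python
from h import *
s=arm.read_state();print(s['ee_pos'],s['finger_gap'])
snap('side','p1.png',(150,170,390,350),3)
d=np.load('top0.npy');C=cloud('top',d);P=band(C,(.628,.263),.08,.046,.056);print(circ(P), P[:,:2].mean(0))
im=cv2.imread('pics/top0.png')
```

```text
[0.62686382 0.26327785 0.12547942] 0.06015722302472018
(array([627.3, 263.6]), 111.4) [0.62690597 0.26302824]
```

View pics/p1.png

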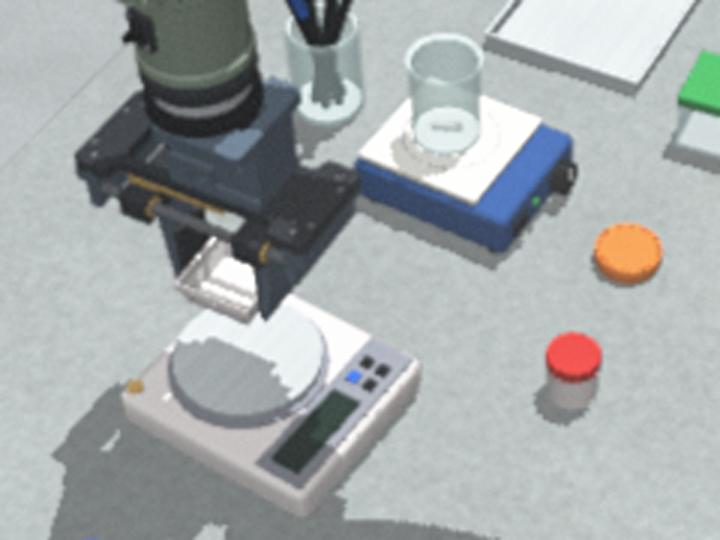

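Call:
jog_arm --motion '[0,1.5,0,0,0,2,0,0,0,1.7,0,0,0,0.8,0,0,0,0.5,0,0,0,0.3,0,0,0,0,0,0,0,0,0,0]'

```text
clock: 16.02
ee_pos: [0.628, 0.2639, 0.0589]
ee_rot: [[0.0, 0.001, 1.0], [-1.0, 0.001, 0.0], [-0.001, -1.0, 0.001]]
ft_force: [-0.2, -0.8, -0.2]
finger_gap: 0.0597
```

Call:
jog_arm --motion '[0,0.1,0,0,0,0.1,0,0,0,0,0,0,0,0,0,0]'

```text
clock: 16.35
ee_pos: [0.6277, 0.2636, 0.0563]
ee_rot: [[0.0, 0.0, 1.0], [-1.0, 0.0, 0.0], [-0.0, -1.0, 0.0]]
ft_force: [-0.5, -0.3, 0.1]
finger_gap: 0.0601
```

Call:
jog_arm --motion '[0,0,0,0,0,0,0,0,0,0,0,0]' --grip 80

```text
clock: 16.6
ee_pos: [0.6276, 0.2636, 0.0561]
ee_rot: [[0.0, 0.0, 1.0], [-1.0, -0.0, 0.0], [0.0, -1.0, 0.0]]
ft_force: [-0.4, -0.0, -0.2]
finger_gap: 0.0623
```

Call:
jog_arm --motion '[0,0,0,0,0,0,0,0,0,-0.5,0,0,0,-1,0,0,0,-2,0,0,0,-2.5,0,0,0,-2.5,0,0,0,-2.5,0,0,0,-2,0,0,0,0,0,0,0,0,0,0]' --grip 30

```text
clock: 17.52
ee_pos: [0.6282, 0.2638, 0.1883]
ee_rot: [[0.0, 0.004, 1.0], [-1.0, 0.001, 0.0], [-0.001, -1.0, 0.004]]
ft_force: [0.2, 0.0, -0.2]
finger_gap: 0.0804
```

Call:
jog_arm --motion '[1.4,0,-1.8,0,1.4,0,-1.8,0,1.4,0,-1.8,0,1.4,0,-1.8,0,1.4,0,-1.8,0,1.4,0,-1.8,0,1.4,0,-1.8,0,1.4,0,-1.8,0,1.4,0,-1.8,0,1.4,0,-1.8,0,2.7,0,-0.3,0,2.7,0,-0.3,0,2.7,0,-0.3,0,2.7,0,-0.3,0,2.7,0,-0.3,0,2.7,0,-0.3,0,2.7,0,-0.3,0,2.7,0,-0.3,0,2.7,0,-0.3,0,2.7,0,-0.3,0]' --grip 0 --grip_force 15

```text
clock: 19.18
ee_pos: [0.4163, -0.1474, 0.1849]
ee_rot: [[0.0, -0.002, 1.0], [-1.0, 0.001, 0.0], [-0.001, -1.0, -0.002]]
ft_force: [0.3, -0.2, -0.9]
finger_gap: 0.0913
```

Call:
jog_arm --motion '[2.2,0,-1.2,0,2.2,0,-1.2,0,2.2,0,-1.2,0,2.2,0,-1.2,0,2.2,0,-1.2,0,2.4,0,-1.4,0,0,0,0,0,0,0,0,0,0,0,0,0]'

```text
clock: 19.93
ee_pos: [0.3433, -0.2797, 0.1853]
ee_rot: [[-0.0, -0.001, 1.0], [-1.0, 0.002, -0.0], [-0.002, -1.0, -0.001]]
ft_force: [-0.1, 0.7, -0.3]
finger_gap: 0.0911
```

Run:
```python
from h import *
s=arm.read_state();print(s['ee_pos'],s['clock'])
im,d,C=snap('top','t8.png',(150,120,350,270),4)
P=band(C,(.628,.264),.05,.064,.08);print('boat',rect(P),len(P),P[:,2].mean());P=band(C,(.628,.264),.08,.046,.056);print('pan',circ(P))
im,d,C=snap('side','s8.png')
P=band(C,(.628,.264),.05,.064,.08);print('boat',rect(P),len(P),P[:,2].mean())
for t in('powder_jar',): print([(x['score'],np.round(x['at'],4)) for x in arm.spot_point('side',t)])
```

```text
[ 0.34332577 -0.2796983   0.1852748 ] 19.9333
boat (array([628.2, 262.7]), array([61.1, 60.8]), 0.4) 208 0.06936374695728718
pan (array([619.5, 265.3]), 125.6)
boat (array([628.4, 263.2]), array([63.3, 65.1]), 1.5) 258 0.07016144698322084
[(0.59, array([ 0.3443, -0.2777, -0.0017]))]
```

View pics/t8.png

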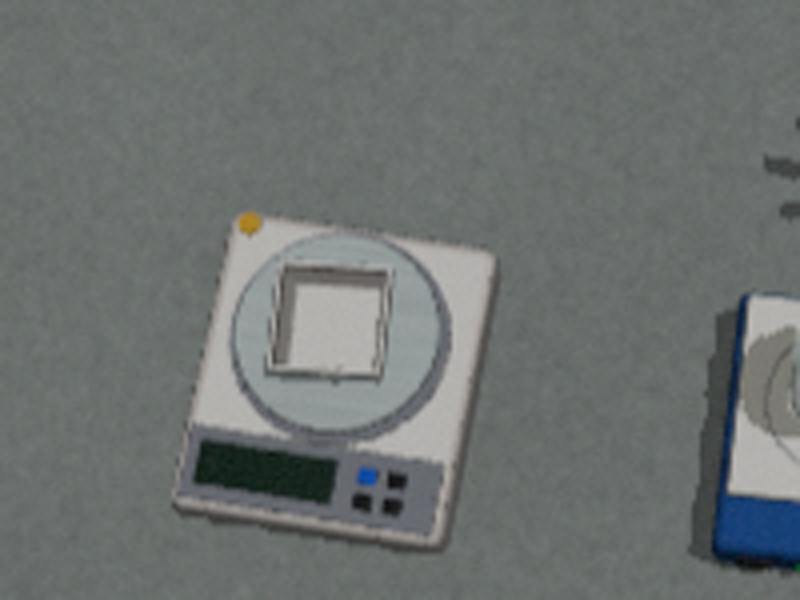

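View pics/s8.png

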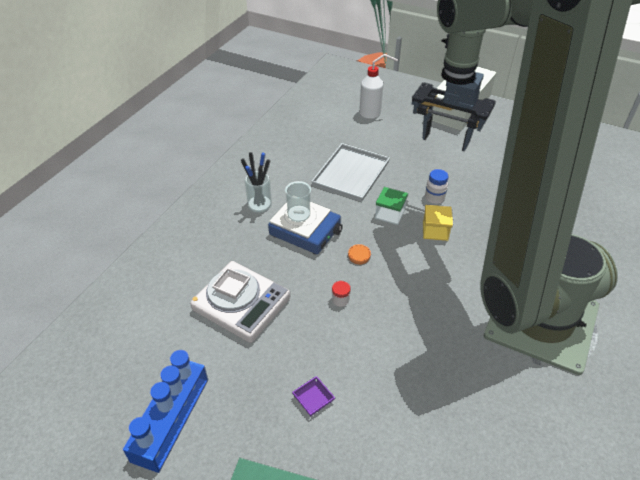

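Run:
```python
from h import *
s=arm.read_state();R=np.array(s['ee_rot']);p=np.array(s['ee_pos'])
for n in ('side','top'):
    im,d,C=snap(n,'b_%s.png'%n,(390,60,510,150) if n=='side' else (400,250,640,430),6 if n=='side' else 3)
    q=(C-p)@R
    m=(d>0)&(np.abs(q[...,0])<.06)&(np.abs(q[...,2])<.1)&(q[...,1]>-.15)&(q[...,1]<.04)
    Q=q[m]
    for lo in np.arange(-.11,.03,.005):
        k=Q[(Q[:,1]>=lo)&(Q[:,1]<lo+.005)]
        if len(k): print(n,round(lo,3),len(k),'x',k[:,0].min().round(3),k[:,0].max().round(3),'z',np.unique((k[:,2]*100).round()/100))
```

```text
side -0.11 119 x -0.043 0.023 z [-0.09 -0.08 -0.07 -0.05 -0.04 -0.03 -0.02 -0.01 -0.    0.01  0.02  0.03
  0.04  0.05  0.06  0.07  0.08  0.09]
side -0.105 109 x -0.04 0.029 z [-0.09 -0.08 -0.07 -0.06 -0.05  0.    0.01  0.02  0.03  0.04  0.05  0.06
  0.07  0.08  0.09]
side -0.1 138 x -0.044 0.033 z [-0.08 -0.07 -0.06 -0.05 -0.03  0.    0.01  0.02  0.03  0.04  0.05  0.06
  0.07  0.08]
side -0.095 174 x -0.043 0.037 z [-0.08 -0.07 -0.06 -0.05 -0.04 -0.03 -0.02 -0.01  0.    0.01  0.02  0.03
  0.04  0.05  0.06  0.07  0.08]
side -0.09 108 x -0.043 0.033 z [-0.08 -0.07 -0.06 -0.05 -0.04 -0.03 -0.02 -0.01 -0.    0.01  0.02  0.03
  0.04  0.05  0.06  0.07  0.08]
side -0.085 57 x -0.042 -0.0 z [-0.08 -0.07 -0.06 -0.05 -0.04 -0.02  0.02  0.05  0.06  0.07  0.08]
side -0.08 23 x -0.04 0.007 z [-0.08 -0.07 -0.06 -0.05  0.05  0.06  0.07  0.08]
side -0.075 5 x -0.024 0.02 z [-0.07  0.05]
side -0.07 14 x -0.02 0.014 z [-0.06 -0.05  0.05  0.06]
side -0.065 13 x -0.019 0.004 z [-0.06 -0.05  0.05  0.06]
side -0.06 23 x -0.022 0.008 z [-0.06 -0.05  0.05  0.06]
side -0.055 42 x -0.026 0.013 z [-0.06 -0.05 
[... 1395 characters left out ...]
 0.06  0.07  0.08]
top -0.075 1 x -0.013 -0.013 z [-0.05]
top -0.065 4 x -0.009 0.018 z [0.05]
top -0.06 9 x -0.012 0.015 z [-0.05  0.05]
top -0.055 24 x -0.01 0.015 z [-0.05  0.05]
top -0.05 6 x -0.017 0.012 z [-0.05  0.05]
top -0.045 6 x -0.017 -0.015 z [-0.05  0.05]
top -0.04 14 x -0.018 0.002 z [-0.05  0.05]
top -0.035 15 x -0.017 0.005 z [-0.05  0.05]
top -0.03 16 x -0.018 0.008 z [-0.05  0.05  0.06]
top -0.025 17 x -0.018 -0.008 z [-0.05  0.05  0.06]
top -0.02 18 x -0.018 -0.006 z [-0.06 -0.05  0.05  0.06]
top -0.015 16 x -0.017 -0.007 z [-0.05  0.05  0.06]
top -0.01 18 x -0.018 0.015 z [-0.05  0.05]
top -0.005 20 x -0.018 0.016 z [-0.05  0.05]
top 0.0 17 x -0.017 0.012 z [-0.05  0.05]
```

View pics/b_side.png

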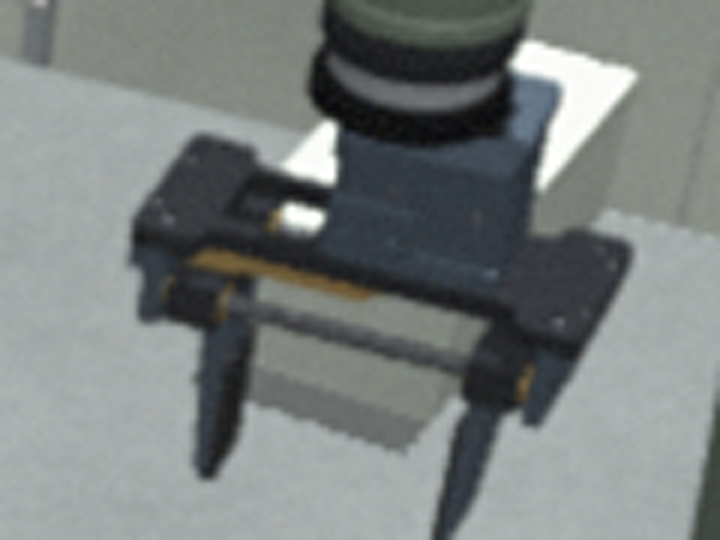

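Call:
jog_arm --motion '[0,1,0,0,0,2.5,0,0,0,2.5,0,0,0,2.5,0,0,0,2.5,0,0,0,2,0,0,0,2,0,0,0,1,0,0,0,0.8,0,0,0,0,0,0,0,0,0,0,0,0,0,0]'

```text
clock: 21.18
ee_pos: [0.3444, -0.2808, 0.0188]
ee_rot: [[0.001, 0.001, 1.0], [-1.0, -0.001, 0.001], [0.001, -1.0, 0.001]]
ft_force: [0.6, 0.3, 0.5]
finger_gap: 0.0915
```

Call:
jog_arm --motion '[0,0,0,0,0,0,0,0,0,0,0,0,0,0,0,0,0,0,0,0,0,0,0,0,0,0,0,0,0,0,0,0]' --grip 130 --grip_force 15

```text
clock: 21.85
ee_pos: [0.3438, -0.2806, 0.0182]
ee_rot: [[0.0, 0.0, 1.0], [-1.0, -0.0, 0.0], [0.0, -1.0, 0.0]]
ft_force: [-0.1, -0.7, 0.7]
finger_gap: 0.0534
```

Call:
jog_arm --motion '[0,-0.5,0,0,0,-1.5,0,0,0,-2.5,0,0,0,-2.5,0,0,0,-2.5,0,0,0,-2.5,0,0,0,-2,0,0,-2,0,0,0,-3,0,0,0,-3,0,0,0,-3,0,0,0,-3,0,0,0,-3,0,0,0,-3,0,0,0,-3,0,0,0,-3,0,0,0,-3,0,0,0,-3,0,0,0,-3,0,0,0,-3,0,0,0]'

```text
clock: 23.52
ee_pos: [0.3429, 0.1009, 0.1582]
ee_rot: [[0.0, 0.0, 1.0], [-1.0, -0.0, 0.0], [0.0, -1.0, -0.0]]
ft_force: [-0.1, 0.0, -0.8]
finger_gap: 0.0538
```

```bash
python3 - <<'E'
from h import *
s=arm.read_state();print(s['ee_pos'],s['finger_gap'],s['clock'])
im=cv2.cvtColor(cv2.imread('pics/top0.png'),cv2.COLOR_BGR2RGB);p,f=cam('top');c=p['world_to_cam'];R=c[:3,:3];t=c[:3,3]
def onplane(u,v,z):
    r=R.T@np.array([(u-p['cx'])/f,(v-p['cy'])/f,1]);o=-R.T@t;return (o+r*(z-o[2])/r[2])
sub=np.zeros((480,640),np.uint8);sub[180:275,320:400]=1
hsv=cv2.cvtColor(im,cv2.COLOR_RGB2HSV)
m=((im.min(2)>150)&(sub>0)).astype(np.uint8)
n,l,st,ce=cv2.connectedComponentsWithStats(m);k=1+st[1:,4].argmax();ys,xs=np.where(l==k);print(st[k])
P=np.array([onplane(u,v,.052) for u,v in zip(xs,ys)]);print('plate',rect(P))
b=((hsv[...,0]>100)&(hsv[...,0]<125)&(hsv[...,1]>120)&(sub>0));ys,xs=np.where(b)
P=np.array([onplane(u,v,.05) for u,v in zip(xs,ys)]);print('blue',rect(P))
# full housing from both
ys,xs=np.where((b|(l==k)));P=np.array([onplane(u,v,.052) for u,v in zip(xs,ys)]);print('all',rect(P))
E
python3 - <<'E'
import cv2
im=cv2.imread('pics/top0.png');cv2.imwrite('pics/st.png',cv2.resize(im[175:285,310:410],None,fx=6,fy=5.45,interpolation=cv2.INTER_CUBIC))
E
```

```text
[0.34289598 0.10088884 0.15818347] 0.05379350860811215 23.5167
[ 332  199   56   49 1103]
plate (array([603.2,  -8.3]), array([107.5, 106. ]), 87.2)
blue (array([579.6,  -6.2]), array([117.8, 153.4]), 87.0)
all (array([579.3,  -6.2]), array([117.4, 153.7]), 87.4)
```

View pics/st.png

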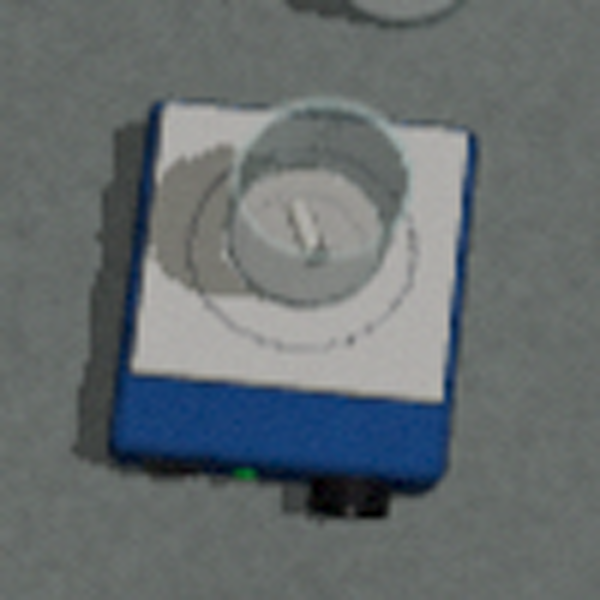

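Call:
jog_arm --motion '[-0.2,0,1,0,-0.2,0,2,0,-0.2,0,2.5,0,-0.2,0,2.5,0,-0.3,0,2.5,0,-0.3,0,2.5,0,-0.3,0,2.5,0,-0.3,0,2.5,0,-0.2,0,2.5,0,-0.2,0,2.5,0,-0.2,0,2.2,0,-0.1,0,1.5,0,0,0,0.5,0,0,0,0,0,0,0,0,0,0,0,0,0]'

```text
clock: 24.85
ee_pos: [0.6143, 0.1262, 0.1579]
ee_rot: [[0.0, -0.002, 1.0], [-1.0, -0.0, 0.0], [0.0, -1.0, -0.002]]
ft_force: [-0.6, 0.2, -1.6]
finger_gap: 0.0535
```

Run:
```python
from h import *
s=arm.read_state();print(s['ee_pos'],s['finger_gap'],s['clock'])
im,d,C=snap('side','j1.png',(170,130,370,280),4)
print([(x['score'],np.round(x['at'],4)) for x in arm.spot_point('side','powder_jar')])
```

```text
[0.61433176 0.12620671 0.15791916] 0.053513913393459005 24.85
[(0.67, array([ 0.5881, -0.273 , -0.001 ])), (0.63, array([0.6139, 0.1272, 0.1372]))]
```

View pics/j1.png

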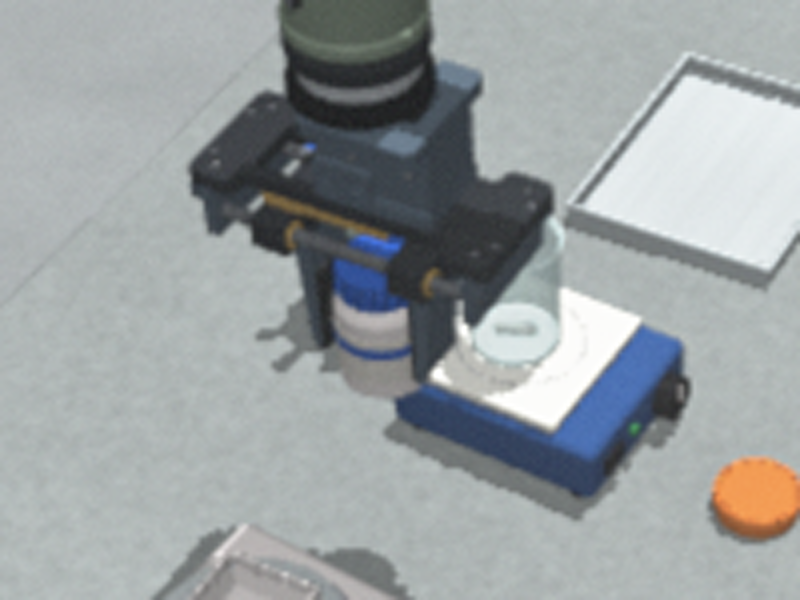

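Call:
jog_arm --motion '[-0.05,1,0,0,0,2,0,0,0,2.5,0,0,0,2.5,0,0,0,2.5,0,0,0,1.5,0,0,0,0.8,0,0,0,0.5,0,0,0,0.3,0,0,0,0,0,0,0,0,0,0,0,0,0,0]'

```text
clock: 25.95
ee_pos: [0.6163, 0.1272, 0.0231]
ee_rot: [[0.0, 0.002, 1.0], [-1.0, 0.0, 0.0], [-0.0, -1.0, 0.002]]
ft_force: [-1.0, 0.8, -1.9]
finger_gap: 0.0539
```

Call:
jog_arm --motion '[0,0.2,0,0,0,0.1,0,0,0,0,0,0,0,0,0,0,0,0,0,0]'

```text
clock: 26.37
ee_pos: [0.6156, 0.1271, 0.0191]
ee_rot: [[0.0, 0.0, 1.0], [-1.0, -0.0, 0.0], [0.0, -1.0, 0.0]]
ft_force: [0.4, -0.0, -1.6]
finger_gap: 0.0538
```

Call:
jog_arm --motion '[0,0.1,-0.05,0,0,0,0,0,0,0,0,0]'

```text
clock: 26.62
ee_pos: [0.6153, 0.1271, 0.0182]
ee_rot: [[0.0, 0.001, 1.0], [-1.0, -0.0, 0.0], [0.0, -1.0, 0.001]]
ft_force: [0.4, -0.3, -0.6]
finger_gap: 0.0537
```

Call:
jog_arm --motion '[0,0,0,0,0,0,0,0,0,0,0,0,0,0,0,0]' --grip 85

```text
clock: 26.95
ee_pos: [0.6151, 0.1271, 0.0181]
ee_rot: [[0.0, 0.0, 1.0], [-1.0, -0.0, 0.0], [0.0, -1.0, 0.0]]
ft_force: [-0.3, -0.1, -0.2]
finger_gap: 0.0607
```

Call:
jog_arm --motion '[0,0,0,0,0,0,0,0,0,0,0,0,0,-1,0,0,0,-2,0,0,0,-2.5,0,0,0,-2.5,0,0,0,-2.5,0,0,0,-2.5,0,0,0,-2,0,0,0,0,0,0,0,0,-2.5,0,0,0,-2.5,0,0,0,-2.5,0,0,0,-2.5,0,0,0,-2.5,0,0,0,-2.5,0,0,0,-2.5,0,0,0,0,0,0,0,0,0]' --grip 0

```text
clock: 28.62
ee_pos: [0.4391, 0.127, 0.1681]
ee_rot: [[0.001, 0.0, 1.0], [-1.0, -0.0, 0.001], [0.0, -1.0, 0.0]]
ft_force: [0.1, 0.3, 0.3]
finger_gap: 0.0913
```

Run:
```python
from h import *
s=arm.read_state();print(s['ee_pos'],s['finger_gap'],s['clock'])
for n in('top','side'):
    im,d,C=snap(n,'k_%s.png'%n,(180,130,420,310) if n=='top' else None,3)
    P=band(C,(.615,.127),.045,.07,.085);print('cap',circ(P),len(P));P=band(C,(.615,.127),.045,.02,.06);print('body',circ(P))
    P=band(C,(.628,.264),.05,.064,.08);print('boat',rect(P),len(P))
    for t in ('powder_jar','balance','stirrer','beaker','pen_pot','culture_box','weighing_boat'): print(t,[(x['score'],np.round(x['at'],4)) for x in arm.spot_point(n,t)])
```

```text
[0.43912144 0.12699377 0.16813025] 0.09125661480086396 28.6167
cap (array([616. , 125.9]), 49.2) 176
body (array([616.1, 125.4]), 53.8)
boat (array([628. , 262.8]), array([60.7, 60.7]), 89.7) 203
powder_jar [(0.74, array([ 0.6132,  0.1276, -0.0011])), (0.22, array([ 4.287e-01, -1.640e-01, -4.000e-04]))]
balance [(0.85, array([ 0.6286,  0.2647, -0.0009])), (0.28, array([ 0.587 , -0.2724,  0.0022]))]
stirrer [(0.64, array([ 0.6077, -0.0112, -0.0012]))]
beaker [(0.86, array([ 0.6093, -0.0092,  0.0525])), (0.41, array([ 0.6251,  0.2627, -0.0018]))]
pen_pot [(0.75, array([ 0.7397, -0.0399, -0.0017]))]
culture_box [(0.92, array([ 0.4289, -0.1618,  0.0021])), (0.62, array([ 0.298 , -0.1593, -0.0009]))]
weighing_boat [(0.95, array([0.6308, 0.2623, 0.048 ])), (0.64, array([ 0.3534,  0.3967, -0.0009]))]
cap (array([613. , 127.3]), 53.7) 283
body (array([613.4, 129.8]), 54.5)
boat (array([628.4, 263.8]), array([63.6, 63.7]), 1.5) 255
powder_jar [(0.89, array([ 6.134e-01,  1.275e-01, -6.000e-04]))]
balance [(0.61, array([6.300e-01, 2.626e-01, 4.000e-04]))]
stirrer [(0.62, array([ 6.009e-01, -9.200e-03,  3.000e-04]))]
beaker [(0.86, array([ 0.6073, -0.0101,  0.054 ]))]
pen_pot [(0.98, array([ 7.479e-01, -4.340e-02, -7.000e-04]))]
culture_box [(0.81, array([ 0.2986, -0.1591, -0.0003])), (0.68, array([ 0.426 , -0.1703, -0.0015])), (0.47, array([ 6.014e-01, -1.210e-02, -2.000e-04]))]
weighing_boat [(0.89, array([0.6251, 0.2704, 0.0516])), (0.73, array([ 0.3552,  0.3999, -0.0027]))]
```

View pics/k_top.png

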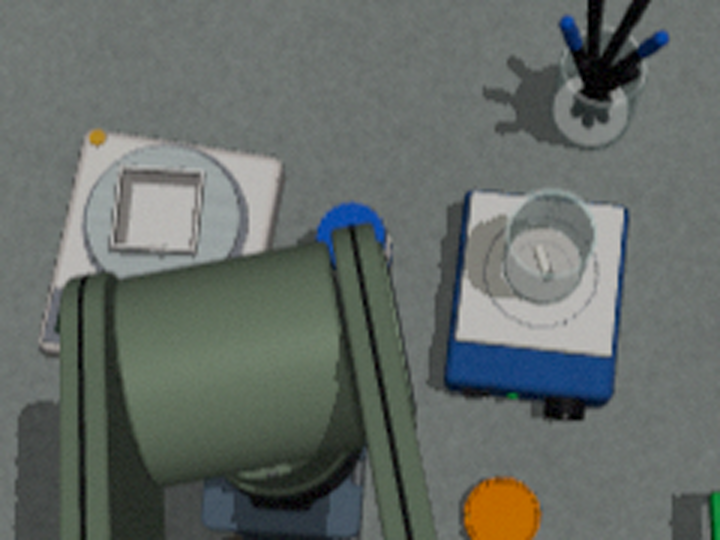

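```bash
cat >> h.py <<'E'
def colplane(n,im,h0,h1,z,xy,r=.06,smin=120,vmin=40):
    p,f=cam(n);c=p['world_to_cam'];R=c[:3,:3];o=-R.T@c[:3,3]
    hsv=cv2.cvtColor(im,cv2.COLOR_RGB2HSV);m=((hsv[...,0]>=h0)&(hsv[...,0]<=h1)&(hsv[...,1]>smin)&(hsv[...,2]>vmin)).astype(np.uint8)
    v,u=np.where(m);q=np.stack([(u-p['cx'])/f,(v-p['cy'])/f,np.ones(len(u))],1)@R
    P=o+q*((z-o[2])/q[:,2])[:,None];return P[np.hypot(P[:,0]-xy[0],P[:,1]-xy[1])<r]
E
python3 - <<'E'
from h import *
for n in('top','side'):
    im=cv2.imread(f'pics/{n}0.png')[:,:,::-1].copy()
    print(n,'box',rect(colplane(n,im,50,80,.058,(.427,-.165))))
    P=colplane(n,im,5,22,.015,(.435,.008),.04);print('petri',circ(P),P.mean(0))
    for h in ((0,4),(175,179)):
        P=colplane(n,im,*h,.045,(.417,.149),.04)
        if len(P):print('pot',circ(P),P.mean(0),len(P))
    d=np.load(n+'0.npy');C=cloud(n,d);P=band(C,(.587,-.272),.06,-.01,.03);print('trayfloor z',np.median(P[:,2]))
E
```

```text
top box (array([ 425.2, -164.7]), array([62.3, 66.9]), 3.7)
petri (array([434. ,   8.2]), 55.7) [0.43395239 0.00836417 0.015     ]
pot (array([416. , 149.4]), 41.9) [0.4157771  0.14902179 0.045     ] 317
trayfloor z 0.0007529401251672539
side box (array([ 425. , -161.2]), array([63.4, 65.7]), 4.2)
petri (array([433.2,  14.4]), 62.8) [0.43368839 0.01448964 0.015     ]
pot (array([415.8, 153.7]), 44.8) [0.41602176 0.15381173 0.045     ] 231
pot (array([401.7, 166.8]), 0.0) [0.40170869 0.16680617 0.045     ] 1
trayfloor z 0.0019641250766441044
```

Call:
jog_arm --motion '[1,0,0,0,2.5,0,0,0,3,0,0,0,3,0,0,0,3,0,0,0,3,0,0,0,3,0,0,0,3,0,0,0,3,0,-0.5,0,2.5,0,-0.5,0,1.5,0,-0.25,0,0.7,0,0,0,0,0,0,-3.5,0,0,0,0,0,0,0,0,0,0,0,0]' --grip 0 --grip_force 12

```text
clock: 30.75
ee_pos: [0.4277, -0.1645, 0.168]
ee_rot: [[0.061, -0.0, 0.998], [-0.998, 0.0, 0.061], [-0.0, -1.0, -0.0]]
ft_force: [0.0, 0.7, -0.3]
finger_gap: 0.0913
```

Call:
jog_arm --motion '[0,1,0,0,0,2,0,0,0,2.5,0,0,0,2.5,0,0,0,2.5,0,0,0,1.5,0,0,0,1.2,0,0,0,0,0,0,0,0,0,0,0,0,0,0]'

```text
clock: 31.58
ee_pos: [0.4284, -0.1649, 0.0368]
ee_rot: [[0.062, 0.001, 0.998], [-0.998, -0.001, 0.062], [0.001, -1.0, 0.001]]
ft_force: [-0.4, 0.5, 0.3]
finger_gap: 0.0911
```

Call:
jog_arm --motion '[0,0,0,0,0,0,0,0,0,0,0,0,0,0,0,0,0,0,0,0,0,0,0,0]' --grip 110

```text
clock: 32.08
ee_pos: [0.4277, -0.165, 0.0365]
ee_rot: [[0.061, 0.0, 0.998], [-0.998, -0.0, 0.061], [0.0, -1.0, 0.0]]
ft_force: [-0.2, 0.1, 4.0]
finger_gap: 0.0658
```

Call:
jog_arm --motion '[0,-0.5,0,0,0,-1.5,0,0,0,-2,0,0,0,-2,0,3.5,0,-1.5,0,0,1,0,0,0,2,0,0.5,0,2,0,1.5,0,2,0,2,0,1.7,0,2,0,1,0,2,0,1,0,2,0,0,0,2,0,0,0,2,0,0,0,1.5,0,0,0,0.4,0,0,0,0,0,0,0,0,0,0,0,0,0]'

```text
clock: 33.67
ee_pos: [0.5854, -0.272, 0.1106]
ee_rot: [[0.0, -0.002, 1.0], [-1.0, 0.0, 0.0], [-0.0, -1.0, -0.002]]
ft_force: [-0.1, -0.8, -1.3]
finger_gap: 0.0658
```

Run:
```python
from h import *
s=arm.read_state();print(s['ee_pos'],s['finger_gap'],s['clock'],s['ft_force'])
im,d,C=snap('side','x1.png',(270,70,470,220),4)
P=band(C,(.587,-.272),.06,.1,.2)
print([(x['score'],np.round(x['at'],4)) for x in arm.spot_point('side','culture_box')])
arm.capture('top');print([(x['score'],np.round(x['at'],4)) for x in arm.spot_point('top','culture_box')])
```

```text
[ 0.585388   -0.27198266  0.110559  ] 0.06575094951862252 33.6667 [-0.05236619 -0.80276102 -1.31654073]
[(0.59, array([ 0.5867, -0.2785,  0.0715])), (0.55, array([ 0.2979, -0.1594, -0.0036]))]
[(0.78, array([ 0.5887, -0.2736,  0.0768])), (0.24, array([ 0.416 ,  0.1475, -0.0015]))]
```

View pics/x1.png

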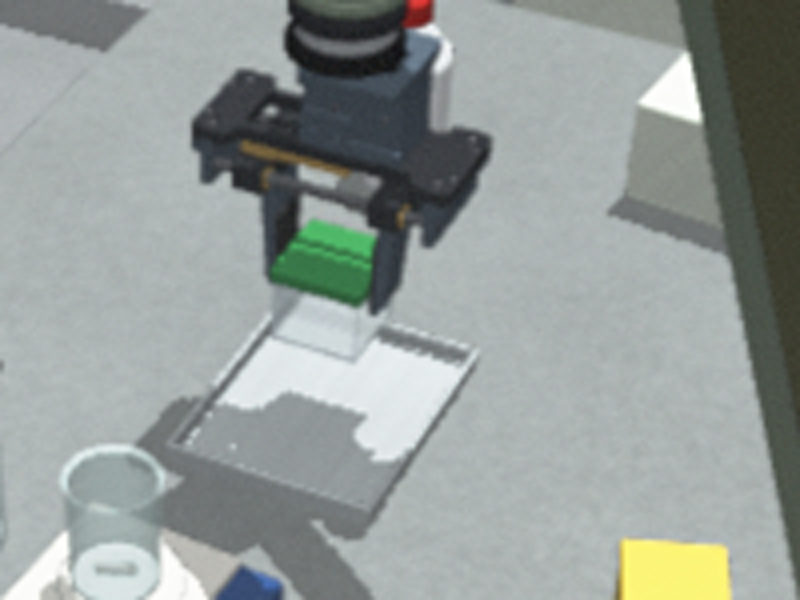

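Call:
jog_arm --motion '[0,1,0,0,0,2,0,0,0,2,0,0,0,1,0,0,0,0.5,0,0,0,0.4,0,0,0,0,0,0,0,0,0,0,0,0,0,0]'

```text
clock: 34.62
ee_pos: [0.5874, -0.2723, 0.0431]
ee_rot: [[0.0, 0.002, 1.0], [-1.0, -0.001, 0.0], [0.001, -1.0, 0.002]]
ft_force: [-0.3, -0.0, -0.1]
finger_gap: 0.0662
```

Call:
jog_arm --motion '[0,0.2,0,0,0,0.1,0,0,0,0.1,0,0,0,0,0,0,0,0,0,0,0,0,0,0]'

```text
clock: 35.12
ee_pos: [0.5869, -0.272, 0.0385]
ee_rot: [[0.0, 0.001, 1.0], [-1.0, -0.0, 0.0], [0.0, -1.0, 0.001]]
ft_force: [-0.8, -0.3, 1.9]
finger_gap: 0.0662
```

Contact (+1.9 N at the expected height). I'll release and retreat.

Call:
jog_arm --motion '[0,0,0,0,0,0,0,0,0,0,0,0,0,0,0,0]' --grip 50

```text
clock: 35.45
ee_pos: [0.5866, -0.2719, 0.0379]
ee_rot: [[0.0, -0.0, 1.0], [-1.0, 0.0, 0.0], [-0.0, -1.0, -0.0]]
ft_force: [-0.1, 0.3, 0.3]
finger_gap: 0.073
```

Call:
jog_arm --motion '[0,-0.5,0,0,0,-1,0,0,0,-2,0,0,0,-2.5,0,0,0,-2.5,0,0,0,-2.5,0,0,0,-2,0,0,0,0,-2,0,0,0,-2.5,0,0,0,-2.5,0,0,0,-2.5,0,0,0,-2.5,0,0,0,-2.3,0,-1,0,-1,0,-2,0,0,0,-2,0,0,0,-2,0,0,0,0,0,0,0,0,0,0,0]' --grip 0

```text
clock: 37.03
ee_pos: [0.434, -0.2017, 0.1691]
ee_rot: [[0.002, 0.002, 1.0], [-1.0, -0.001, 0.002], [0.001, -1.0, 0.002]]
ft_force: [0.5, -0.5, -0.5]
finger_gap: 0.0914
```

Run:
```python
from h import *
s=arm.read_state();print(s['ee_pos'],s['finger_gap'],s['clock'])
for n in('top','side'):
    im,d,C=snap(n,'m_%s.png'%n,(400,170,560,290) if n=='top' else (280,120,440,240),5)
    print(n,'lid col',rect(colplane(n,im,50,80,.060,(.587,-.272))))
    P=band(C,(.587,-.272),.055,.054,.068);print('lid dep',rect(P),P[:,2].mean())
    P=band(C,(.586,-.274),.14,.009,.02);print('tray',rect(P))
    for t in('tray','culture_box','petri_dish'): print(t,[(x['score'],np.round(x['at'],4)) for x in arm.spot_point(n,t)])
```

```text
[ 0.43396537 -0.20168394  0.16909291] 0.09139427238301677 37.0333
top lid col (array([ 597.7, -270.9]), array([64.8, 39.4]), 90.0)
lid dep (array([ 600.7, -273.4]), array([40.1, 66.8]), 0.5) 0.05864975564081543
tray (array([ 587.1, -271.4]), array([154.1, 194.6]), 0.4)
tray [(0.93, array([ 0.5874, -0.2683, -0.0019]))]
culture_box [(0.69, array([ 0.587 , -0.2745,  0.0037])), (0.65, array([ 0.2955, -0.1554,  0.    ]))]
petri_dish [(0.87, array([0.4338, 0.0122, 0.0016]))]
side lid col (array([ 585.5, -267. ]), array([63.7, 69. ]), 1.2)
lid dep (array([ 586.5, -272.5]), array([70.6, 67.1]), 88.7) 0.059652617225426766
tray (array([ 586.6, -270.9]), array([155.1, 201.1]), 0.9)
tray [(0.63, array([ 0.59  , -0.2706, -0.0006]))]
culture_box [(0.9, array([ 0.5877, -0.2756,  0.0008])), (0.59, array([ 0.302 , -0.1606,  0.0004])), (0.5, array([0.6268, 0.269 , 0.051 ]))]
petri_dish [(0.72, array([ 0.4322,  0.0065, -0.0025]))]
```

View pics/m_top.png

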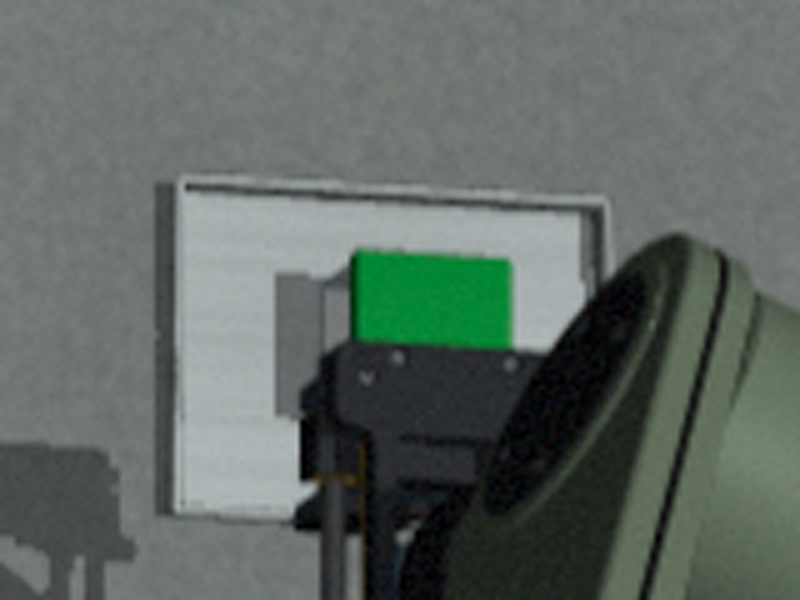

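Call:
jog_arm --motion '[-1,0,0,0,-2,0,0,0,-3,0,0,0,-3,0,0,0,-3,0,0,0,-3,0,0,0,-2.5,0,0,0,-2,0,0,0,-1,1,0,0,-0.5,2,0,0,0,2.5,0,0,0,2.5,0,0,0,2.5,0,0,0,2,0,0,0,1.5,0,0,0,0,0,0,0,0,0,0,0,0,0,0]' --grip 0 --grip_force 8

```text
clock: 38.93
ee_pos: [0.4343, 0.0083, 0.0288]
ee_rot: [[0.0, 0.001, 1.0], [-1.0, 0.0, 0.0], [-0.0, -1.0, 0.001]]
ft_force: [-0.3, 0.4, 0.8]
finger_gap: 0.0908
```

Call:
jog_arm --motion '[0,1,0,0,0,0.7,0,0,0,0.4,0,0,0,0.1,0,0,0,0,0,0,0,0,0,0,0,0,0,0]'

```text
clock: 39.52
ee_pos: [0.4339, 0.008, 0.0064]
ee_rot: [[0.0, 0.001, 1.0], [-1.0, -0.0, 0.0], [0.0, -1.0, 0.001]]
ft_force: [0.0, 0.3, -0.3]
finger_gap: 0.0912
```

Call:
jog_arm --motion '[0,0,0,0,0,0,0,0,0,0,0,0,0,0,0,0,0,0,0,0,0,0,0,0,0,0,0,0,0,0,0,0]' --grip 125

```text
clock: 40.18
ee_pos: [0.4336, 0.008, 0.006]
ee_rot: [[0.0, 0.0, 1.0], [-1.0, -0.0, 0.0], [0.0, -1.0, 0.0]]
ft_force: [0.2, 0.1, 0.3]
finger_gap: 0.0547
```

Call:
jog_arm --motion '[0,-0.5,0,0,0,-1.5,0,0,0,-2.5,0,0,0,-2.5,0,0,0,-2.5,0,0,1,-1.5,0,0,2,0,0,0,3,0,0,0,3,0,0,0,3,0,0,0,3,0,0,0,3,0,0,0,3,0,0,0,3,0,0,0,2.5,0,0,0,1.2,0,0,0,0.4,0,0,0,0,0,0,0]'

```text
clock: 41.68
ee_pos: [0.4335, -0.273, 0.116]
ee_rot: [[-0.001, -0.0, 1.0], [-1.0, 0.001, -0.001], [-0.001, -1.0, -0.0]]
ft_force: [0.3, 0.3, -1.1]
finger_gap: 0.0547
```

Call:
jog_arm --motion '[0,0,1,0,0,0,2,0,0,0,2.5,0,0,0,2.5,0,0,0,2.5,0,0,0,2.2,0,0,0,1.6,0,0,0,0.8,0,0,0,0.2,0,0,0,0,0,0,0,0,0,0,0,0,0]'

```text
clock: 42.68
ee_pos: [0.5857, -0.2726, 0.1162]
ee_rot: [[0.0, -0.001, 1.0], [-1.0, 0.0, 0.0], [-0.0, -1.0, -0.001]]
ft_force: [0.2, -1.2, 0.1]
finger_gap: 0.0545
```

Run:
```python
from h import *
s=arm.read_state();print(s['ee_pos'],s['finger_gap'],s['clock'])
im,d,C=snap('side','y1.png',(270,70,470,220),4)
print([(x['score'],np.round(x['at'],4)) for x in arm.spot_point('side','petri_dish')],[(x['score'],np.round(x['at'],4)) for x in arm.spot_point('side','culture_box')])
```

```text
[ 0.58572644 -0.27259842  0.11615831] 0.05452761646291329 42.6833
[(0.83, array([ 0.5868, -0.2727,  0.1076])), (0.27, array([0.6277, 0.2676, 0.0528]))] [(0.66, array([ 0.5884, -0.2767,  0.0021])), (0.62, array([ 0.3015, -0.1585, -0.0023]))]
```

View pics/y1.png

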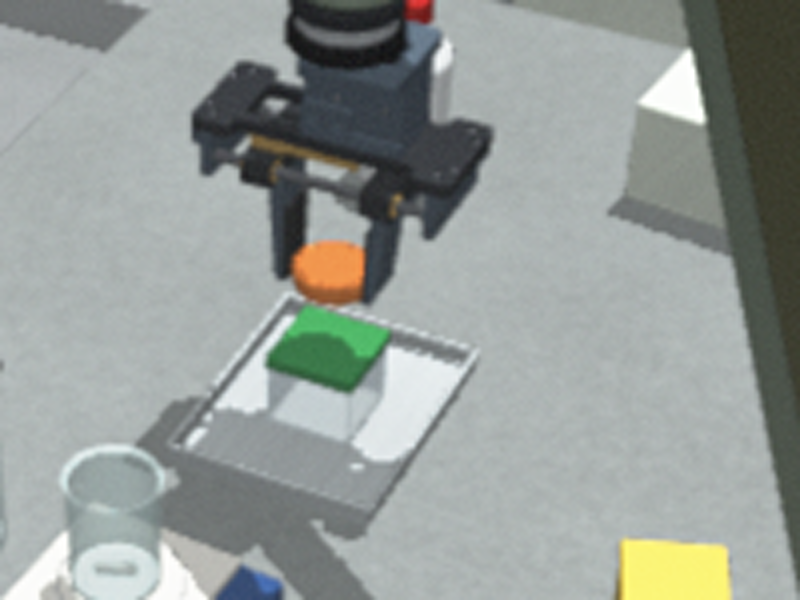

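Call:
jog_arm --motion '[0,1,0,0,0,1.5,0,0,0,1,0,0,0,0.7,0,0,0,0.4,0,0,0,0,0,0,0,0,0,0,0,0,0,0]'

```text
clock: 43.5
ee_pos: [0.5872, -0.2731, 0.0706]
ee_rot: [[0.0, 0.001, 1.0], [-1.0, -0.001, 0.0], [0.001, -1.0, 0.001]]
ft_force: [0.7, 1.2, 0.1]
finger_gap: 0.0543
```

Call:
jog_arm --motion '[0,0.2,0,0,0,0.1,0,0,0,0.1,0,0,0,0,0,0,0,0,0,0,0,0,0,0]'

```text
clock: 44.0
ee_pos: [0.5867, -0.2729, 0.0661]
ee_rot: [[0.0, 0.0, 1.0], [-1.0, -0.0, 0.0], [0.0, -1.0, 0.0]]
ft_force: [-0.4, 1.1, -0.4]
finger_gap: 0.0546
```

Call:
jog_arm --motion '[0,0.05,0,0,0,0,0,0,0,0,0,0]'

```text
clock: 44.25
ee_pos: [0.5868, -0.2729, 0.0661]
ee_rot: [[0.0, 0.0, 1.0], [-1.0, -0.0, 0.0], [0.0, -1.0, 0.0]]
ft_force: [-1.3, 1.0, 3.4]
finger_gap: 0.0548
```

Call:
jog_arm --motion '[0,0,0,0,0,0,0,0,0,0,0,0,0,0,0,0]' --grip 80

```text
clock: 44.58
ee_pos: [0.5866, -0.2729, 0.0652]
ee_rot: [[0.0, -0.0, 1.0], [-1.0, 0.0, 0.0], [-0.0, -1.0, -0.0]]
ft_force: [0.0, -0.4, 0.2]
finger_gap: 0.0629
```

Call:
jog_arm --motion '[0,-0.5,0,0,0,-1,0,0,0,-2,0,0,0,-2.5,0,0,0,-2.5,0,0,0,-1.5,0,0,0,0,-2,0,0,0,-2.5,0,0,0,-2.5,0,0,0,-2.5,0,-1,0,-2.5,0,-2,0,-2.5,0,-3,0,-2,0,-3,0,-0.5,0,-3,0,0,0,-3,0,0,0,-3,0,0,0,-3,0,0,0,-3,0,0,0,-3,0,0,0]' --grip 0

```text
clock: 46.25
ee_pos: [0.4168, -0.0016, 0.1667]
ee_rot: [[0.0, 0.002, 1.0], [-1.0, -0.0, 0.0], [0.0, -1.0, 0.002]]
ft_force: [0.8, 0.3, 0.2]
finger_gap: 0.091
```

Run:
```python
from h import *
s=arm.read_state();print(s['ee_pos'],s['finger_gap'],s['clock'])
for n in('top','side'):
    im,d,C=snap(n,'n_%s.png'%n,(400,170,560,290) if n=='top' else (280,120,440,240),5)
    P=band(C,(.587,-.272),.055,.054,.066);print(n,'lid dep',rect(P),P[:,2].mean())
    P=band(C,(.587,-.272),.05,.071,.085);print('dish dep',circ(P),len(P),P[:,2].mean())
    P=colplane(n,im,5,22,.075,(.587,-.272),.045);print('dish col',circ(P))
    print('lid col',rect(colplane(n,im,50,80,.060,(.587,-.272))))
    for t in('tray','culture_box','petri_dish','small_pot'): print(t,[(x['score'],np.round(x['at'],4)) for x in arm.spot_point(n,t)])
```

```text
[ 0.41676457 -0.0015885   0.16669042] 0.09103459587653923 46.25
top lid dep (array([ 587.3, -272.9]), array([66.9, 66.8]), 89.9) 0.05855694945692078
dish dep (array([ 587. , -272.9]), 55.6) 524 0.07394091382028238
dish col (array([ 584.5, -271.1]), 57.3)
lid col (array([ 585. , -270.9]), array([64.9, 64.9]), 0.0)
tray [(0.63, array([ 0.5897, -0.2685,  0.0043]))]
culture_box [(0.68, array([ 0.5888, -0.2745,  0.005 ])), (0.42, array([0.6305, 0.2629, 0.0481]))]
petri_dish [(0.66, array([ 0.5869, -0.2732,  0.0609]))]
small_pot [(0.84, array([ 4.182e-01,  1.466e-01, -3.000e-04]))]
side lid dep (array([ 554.7, -267.6]), array([ 6.3, 34.4]), 14.0) 0.05915517315741517
dish dep (array([ 574.1, -291.1]), 28.8) 16 0.07522035390535042
dish col (array([ 578.6, -288. ]), 18.7)
lid col (array([ 557.3, -276.1]), array([2.7, 4.4]), 27.1)
tray []
culture_box [(0.63, array([ 0.3002, -0.1593, -0.0021])), (0.48, array([ 0.5858, -0.2757, -0.0017])), (0.47, array([0.6259, 0.2628, 0.0015]))]
petri_dish []
small_pot [(0.92, array([0.4211, 0.1487, 0.0006])), (0.62, array([ 0.6085, -0.0101,  0.0507])), (0.35, array([ 7.496e-01, -4.480e-02,  6.000e-04]))]
```

View pics/n_top.png

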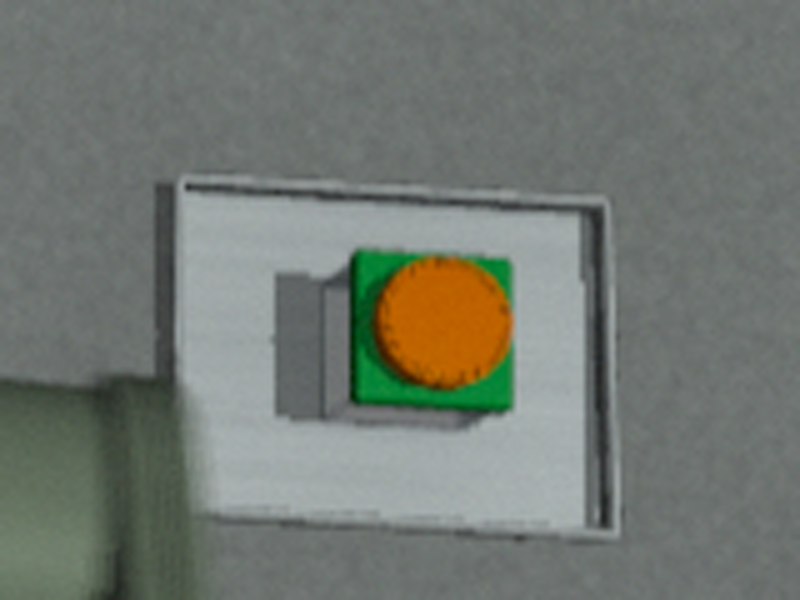

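Call:
jog_arm --motion '[-1.5,0,0,0,-2.5,0,0,0,-3,0,0,0,-3,0,0,0,-2.5,0,0,0,-1.6,0,0,0,-0.9,1,0,0,0,2,0,0,0,2.5,0,0,0,2.5,0,0,0,2.5,0,0,0,2,0,0,0,1.5,0,0,0,1,0,0,0,0.6,0,0,0,0,0,0,0,0,0,0,0,0,0,0]'

```text
clock: 48.25
ee_pos: [0.4171, 0.1469, 0.01]
ee_rot: [[-0.0, 0.001, 1.0], [-1.0, 0.0, -0.0], [-0.0, -1.0, 0.001]]
ft_force: [-0.8, -0.6, 0.7]
finger_gap: 0.0914
```

Call:
jog_arm --motion '[0,0,0,0,0,0,0,0,0,0,0,0,0,0,0,0,0,0,0,0,0,0,0,0,0,0,0,0,0,0,0,0,0,0,0,0]' --grip 165

```text
clock: 49.0
ee_pos: [0.4166, 0.147, 0.0095]
ee_rot: [[0.0, 0.0, 1.0], [-1.0, -0.0, 0.0], [0.0, -1.0, 0.0]]
ft_force: [0.2, 0.2, 0.8]
finger_gap: 0.0396
```

Call:
jog_arm --motion '[0,-0.5,0,0,0,-1.5,0,0,0,-2.5,0,0,0,-2.5,0,0,0,-2.5,0,0,1.2,-2.5,0,0,2,-1,0,0,3,0,0,0,3,0,0,0,3,0,0,0,3,0,0,0,3,0,0,0,3,0,0,0,3,0,0,0,3,0,0,0,3,0,0,0,3,0,0,0,3,0,0,0,3,0,0,0,2,0,0,0]'

```text
clock: 50.67
ee_pos: [0.4166, -0.2675, 0.1399]
ee_rot: [[-0.001, 0.001, 1.0], [-1.0, -0.001, -0.001], [0.001, -1.0, 0.001]]
ft_force: [1.7, 0.0, 0.0]
finger_gap: 0.0397
```

Call:
jog_arm --motion '[1,0,0.5,0,0,0,1.5,0,0,0,2.5,0,0,0,2.5,0,0,0,2.5,0,0,0,2.5,0,0,0,2.2,0,0,0,1.6,0,0,0,0.8,0,0,0,0.3,0,0,0,0,0,0,0,0,0,0,0,0,0]'

```text
clock: 51.75
ee_pos: [0.5847, -0.2748, 0.1397]
ee_rot: [[-0.0, -0.001, 1.0], [-1.0, 0.0, -0.0], [-0.0, -1.0, -0.001]]
ft_force: [-0.1, -0.3, -0.1]
finger_gap: 0.0394
```

Run:
```python
from h import *
s=arm.read_state();print(s['ee_pos'],s['finger_gap'],s['clock'])
im,d,C=snap('side','z1.png',(270,60,470,210),4)
print([(x['score'],np.round(x['at'],4)) for x in arm.spot_point('side','small_pot')],[(x['score'],np.round(x['at'],4)) for x in arm.spot_point('side','petri_dish')])
```

```text
[ 0.58469252 -0.2747573   0.13969658] 0.03937221765530186 51.75
[(0.58, array([ 0.5875, -0.2735,  0.132 ]))] [(0.55, array([ 0.5838, -0.2767,  0.0573]))]
```

View pics/z1.png

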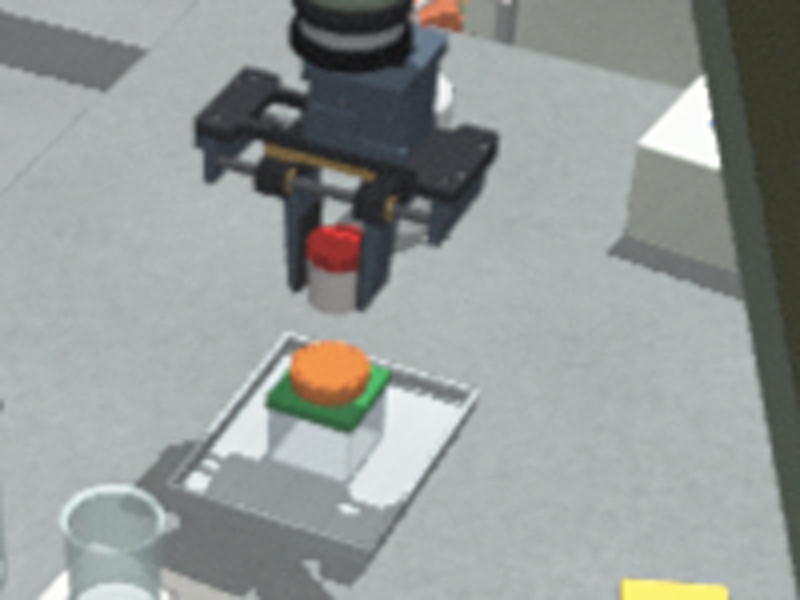

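Call:
jog_arm --motion '[0,1,0,0,0,1.5,0,0,0,1.3,0,0,0,0.7,0,0,0,0.5,0,0,0,0,0,0,0,0,0,0,0,0,0,0,0,0,0,0]'

```text
clock: 52.65
ee_pos: [0.5862, -0.2752, 0.0904]
ee_rot: [[0.0, 0.001, 1.0], [-1.0, -0.001, 0.0], [0.001, -1.0, 0.001]]
ft_force: [-0.3, -0.4, -0.1]
finger_gap: 0.0398
```

Call:
jog_arm --motion '[0,0.2,0.1,0,0,0.2,0,0,0,0.1,0,0,0,0,0,0,0,0,0,0,0,0,0,0]'

```text
clock: 53.15
ee_pos: [0.5867, -0.2749, 0.0846]
ee_rot: [[0.0, 0.0, 1.0], [-1.0, -0.0, 0.0], [0.0, -1.0, 0.0]]
ft_force: [0.0, 0.4, -0.2]
finger_gap: 0.0393
```

Call:
jog_arm --motion '[0,0.05,0,0,0,0,0,0,0,0,0,0]'

```text
clock: 53.4
ee_pos: [0.5868, -0.275, 0.0845]
ee_rot: [[0.0, 0.0, 1.0], [-1.0, -0.0, 0.0], [0.0, -1.0, 0.0]]
ft_force: [-1.6, 0.0, 3.4]
finger_gap: 0.0394
```

Run:
```python
from h import *
s=arm.read_state();print(s['ee_pos'],s['finger_gap'],s['ft_force'])
im,d,C=snap('side','z2.png',(300,110,400,185),8)
```

```text
[ 0.58675898 -0.27496465  0.08449388] 0.039432435679351355 [-1.62863628e+00  5.09181056e-04  3.40739775e+00]
```

View pics/z2.png

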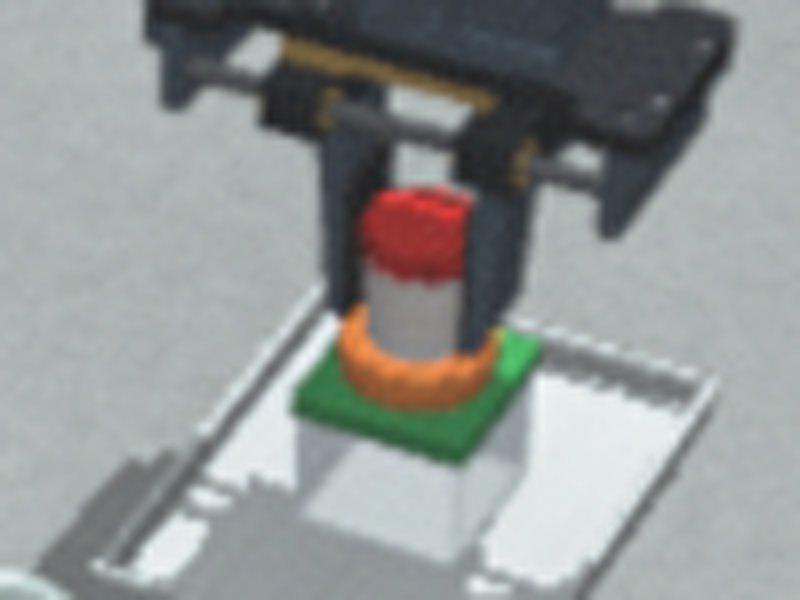

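The pot is seated on the dish (contact 3.4 N, standing straight). I'll release it.

Call:
jog_arm --motion '[0,0,0,0,0,0,0,0,0,0,0,0,0,0,0,0]' --grip 125

```text
clock: 53.78
ee_pos: [0.5866, -0.2749, 0.0837]
ee_rot: [[0.0, -0.0, 1.0], [-1.0, 0.0, 0.0], [-0.0, -1.0, -0.0]]
ft_force: [-0.2, 0.1, -0.0]
finger_gap: 0.0467
```

Call:
jog_arm --motion '[0,-0.3,0,0,0,-1,0,0,0,-2,0,0,0,-2.5,0,0,0,-2.5,0,0,0,-2,0,0,0,0,-2,0,0,0,-2.5,0,0,0,-2.5,0,0,0,-2.5,0,-1,0,-2.5,0,-2,0,-2.5,0,-3,0,0,0,-3,0,0,0,-3,0,0,0,-3,0,0,0,-3,0,0,0,-3,0,0,0,-3,0,0,0,-3,0,0,0]'

```text
clock: 55.45
ee_pos: [0.4417, -0.0036, 0.1882]
ee_rot: [[0.0, 0.002, 1.0], [-1.0, -0.0, 0.0], [0.0, -1.0, 0.002]]
ft_force: [0.7, 0.4, -0.4]
finger_gap: 0.0465
```

Run:
```python
from h import *
s=arm.read_state();print(s['ee_pos'],s['finger_gap'],s['clock'])
for n in('top','side'):
    im,d,C=snap(n,'q_%s.png'%n)
    P=band(C,(.587,-.272),.055,.054,.066);print(n,'lid dep',rect(P) if len(P)>5 else '')
    P=band(C,(.587,-.272),.05,.071,.079);print('dish dep',circ(P) if len(P) else '',len(P))
    P=band(C,(.587,-.272),.05,.114,.13);print('pot dep',circ(P) if len(P) else '',len(P),P[:,2].mean() if len(P) else '')
    P=band(C,(.615,.127),.045,.07,.085);print('jar',circ(P),len(P))
    P=band(C,(.628,.264),.05,.064,.08);print('boat',rect(P),len(P))
    for t in('tray','culture_box','petri_dish','small_pot','powder_jar','beaker','pen_pot'): print(t,[(round(x['score'],2),np.round(x['at'],4).tolist()) for x in arm.spot_point(n,t)][:2])
```

```text
[ 0.44167367 -0.00356071  0.18816274] 0.04654559190865253 55.45
top lid dep (array([ 586.9, -273.1]), array([66.3, 66.2]), 89.9)
dish dep (array([ 586.4, -272.6]), 54.8) 198
pot dep (array([ 587.2, -273.1]), 43.1) 338 0.11850084245542311
jar (array([615.8, 125.5]), 49.2) 405
boat (array([628.2, 262.9]), array([61.1, 60.3]), 0.3) 204
tray [(0.69, [0.5877, -0.2691, -0.0006])]
culture_box [(0.94, [0.5873, -0.2734, 0.0043]), (0.54, [0.2984, -0.1584, 0.0001])]
petri_dish [(0.48, [0.5836, -0.271, 0.0611])]
small_pot [(0.86, [0.586, -0.2763, 0.0756])]
powder_jar [(0.58, [0.6088, 0.1254, -0.0006])]
beaker [(0.6, [0.6132, -0.0076, 0.0524])]
pen_pot [(0.89, [0.7438, -0.0401, -0.0022])]
side lid dep (array([ 586.5, -246.6]), array([64.3, 20.4]), 0.8)
dish dep (array([ 610.7, -269.9]), 7.0) 4
pot dep (array([ 596., -276.]), 30.6) 29 0.11997959284556194
jar (array([615.5, 128.2]), 50.8) 281
boat (array([628.3, 264.3]), array([63.8, 62.5]), 89.0) 269
tray [(0.87, [0.5906, -0.2718, -0.0011])]
culture_box [(0.77, [0.2988, -0.1592, -0.0012]), (0.62, [0.587, -0.2777, 0.0002])]
petri_dish []
small_pot []
powder_jar [(0.79, [0.6134, 0.1286, -0.0015]), (0.45, [0.7492, -0.0375, 0.0002])]
beaker [(0.92, [0.6073, -0.0106, 0.051])]
pen_pot []
```

View pics/q_top.png

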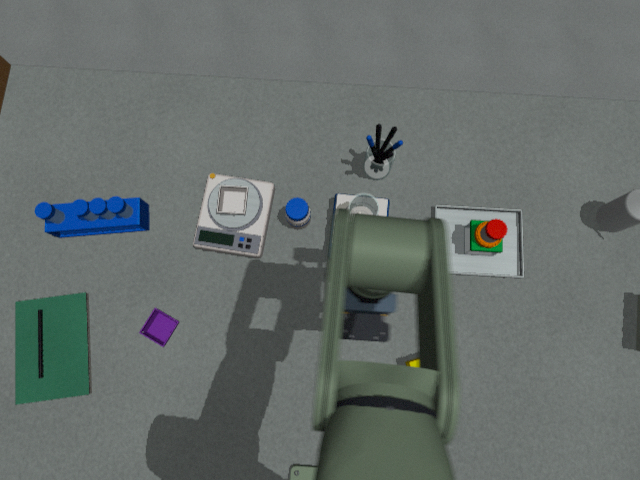

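View pics/q_side.png

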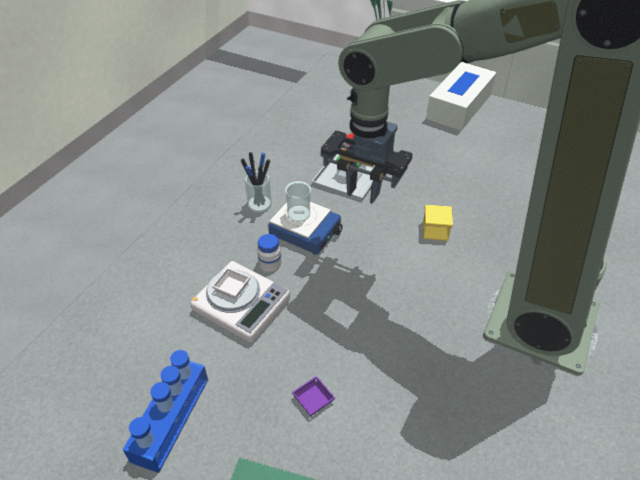

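Run:
```python
from plant import arm
s=arm.read_state();print(s['clock'],s['ft_force']);print(arm.close_job())
```

```text
56.25 [ 0.2208738   0.21156857 -0.41485849]
the job is handed in; nothing more can be done
None
```

I did the whole layout in the order asked, and handed it in at about 56 s of the 144 s allowed. I placed the boat on the pan, stood the jar between pan and stirrer plate, then stacked box, dish and pot on the tray.

**Last checks, from the top and side views:**
- **Boat:** it sits within about 1 mm of the pan's centre.
- **Jar:** it is at about (0.615, 0.127), against a computed midpoint of (0.615, 0.128).
- **Stack:** the box, dish and pot centres agree within about 1 mm at (0.587, -0.273). That is about 1.5 mm from the tray centre measured from depth, and the pot top is at about 0.12 m as expected.
- **Beaker and pen pot:** they were not touched, and both look unmoved.
- **Look-alikes:** the purple boat and yellow box were left alone.

**Failed or disagreeing along the way:**
- **Fingertip position:** the stated tip offset (25 mm ahead of the TCP) did not match what I saw, about 3 mm. My first two boat grasps closed above it without moving it. I measured the tips in depth and corrected for this from then on.
- **Trained-network readings:** a few were 3–8 mm off, for example one for the jar and several for the tray. I used the depth fits instead.
- **Final side view:** the gripper hid most of the stack, so the final centring check on the stack rests on the top camera.

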